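# Weigh a carton on the two-pan balance

## Robot

A 6-joint arm with a two-finger parallel gripper is mounted at the origin on the work surface. World frame = base frame: x ahead of the robot, y to its left, z up, the work surface at z = 0. Lengths are in m, angles in degrees, forces in N, time in s.
With the tool pointing down it reaches from about 0.4 to 0.825 m from the base axis. Payload 7 kg.
Tool frame: the origin (TCP) lies between the finger pads; the fingertips stand ctrl.tip_extent ahead of it and the grasp point (between the pads) lies 2 mm behind it (ctrl.tip_extent is the distance from the TCP to the fingertips, in m); z points along the fingers, y is the direction in which the jaws open and shut (so a half turn about z gives the same grasp; the last joint's range is limited). The gripper opens to 88 mm and grips with 3 to 60 N. Pads are 19 mm wide; open, the fingers measure 130 mm over their backs; the gripper's body (78 mm by 193 mm) begins 47 mm behind the grasp point.
Start: joints at [-49.383, 20.546, 0.682, 0, -70.136, -16.507], TCP at [0.276, -0.616, 0.244] pointing down, gripper open.
Joint ranges: [-176.03, 176.03], [-82.01, 121.73], [-58.28, 71.71], [-173.87, 95.51], [-174.79, -0.11], [-173.66, 173.66]. Speed limits (degrees/s): [136.94, 136.94, 172.46, 180, 180, 180].

## Interface

Orientations are given as [roll, pitch, yaw] about the fixed x, y, z axes, in that order (R = Rz(yaw) Ry(pitch) Rx(roll)).
In Python, from plant import ctrl gives the robot as it stands.
- The arm moves only by the shell command python3 -m handwheel 'ROWS' [OPENING]. ROWS is JSON, a list of rows, each a list of 6 numbers: the shift along the tool's x, y, z in m, then the turn, a rotation vector about the tool's x, y, z in rad. In form: [[dx, dy, dz, ax, ay, az], ...]. A call has 1 to 8 rows; each row is the pose to reach, as a shift and turn from the pose commanded when the call began, along the tool's axes at that moment; what a row does not reach only later rows make up. A row lasts 1/8 s, in which the tool goes at most 62.5 mm and 10.7 degrees, less where a joint would pass 70% of its speed; a pose out of reach is approached as far as the arm can. A call with a gripper value outside its range is refused whole. OPENING is the closure, from -1 (fully open) to 1 (shut), so that 0 is half open, set as the call begins (- or left out, the last holds). The fingers move at their own pace and stop on an object; the grip force is fixed at half the most. Time passes only in rows, so rows that repeat a pose let the fingers close. It gives the time, the measured TCP pose, the force and the opening at its end, in the units of the state.
- ctrl.get_obs(): the state, without advancing time (a new reading comes with each control period).
- ctrl.snapshot(name): name is "side" or "top" or "wrist"; returns a dict with "img" (384x512x3 uint8, blue, green, red), "fx", "fy", "cx", "cy" (pixels), "R" (3x3) and "t" (3): a world point X has camera coordinates R X + t. Camera axes: x right, y down, z forward; pixel columns grow to the right and rows downward; lengths in m; the calibration is good to about 2 mm. A picture is of the moment at which its call begins. There is no depth.
- ctrl.close_job(): hands the job in, once; it reports no verdict.
The state is a dict: "clock": time; "joint_pos": joint angles; "qvel": joint speeds; "tau": joint torques, N m; "tool_pos": TCP position; "orientation": TCP orientation; "force": force on the tool from outside, world axes, zero at the start; "moment": the same for the moment, N m; "opening": finger opening in m.
Only numpy, scipy, OpenCV 4.12 (cv2) and the standard library are available. Lean on these libraries where they do the work, as an engineer would, in place of code of your own. Each camera call takes 0.05 s, during which the arm holds its last target.

## Task

Weigh the brown carton on the two-pan balance: put it flat on the left pan, then stand the 500 g weight and as many 200 g ones as it takes upright on the right pan, and trim with the brass slider until the beam floats level, the red pointer inside the green band. Set everything down gently near the middle of the pans; weights not needed stay in their wells, and nothing else on the bench is to be disturbed.

Things in the scene. Friction and masses are not known exactly. Their poses are not given: they have to be found in the camera images.
- balance: two-pan bench balance, grey base 300 mm wide, 215 mm deep, fixed. Origin: on the bench under the beam's pivot, which is 85 mm up; own y: along the beam to the left pan (the robot's left), own x: away from the robot. Between the pans a white two-faced dial, 70 mm wide, top 197 mm up, with a green band and a red pointer on each face. Yaw varies a little.
- beam (a joint): tilt of the beam, rad: 0 level, positive = LEFT pan down, stops at +-0.16. Sprung towards level, damped, settles in about 2 s. Tilt = 0.00127 rad x (grams on the left pan - grams on the right pan - slider's share, see rider), up to the stops. Up to +-0.025 the red pointer is wholly inside the green band.
- pan_left_top (a point): centre of the top face of the left pan, a flat steel disc 136 mm across, 4 mm thick, 120 mm from the pivot along own y of the balance; 125 mm above the bench with the beam level. The pans stay horizontal and sink or rise up to 19 mm with the beam; where on a pan a load stands makes no difference to the tilt.
- pan_right_top (a point): the same point of the right pan (the robot's right, beside the weights)
- rider (a joint): brass slider on the beam's front bar, m: 0 at the bar's red middle mark, positive towards the RIGHT pan; -0.055 to 0.055. Stays where it is left (slides with about 1.5 N). Each mm counts as 2 g on the right pan (negative: 2 g less), so it trims +-110 g.
- rider_grip (a point): middle of the slider's upright tab, where to pinch it: 16 mm thick along own x of the balance, 22 mm wide along the bar, 12 mm up and 24 mm down from here to the slider's body (34 mm along the bar, 30 mm across). The bar runs along own y, 118 mm from the pivot towards the robot, at pivot height; this point is 41 mm above it, 126 mm above the bench at level, and tilts with the beam.
- carton: sealed brown cardboard carton of fasteners, 110 x 56 x 60 mm (own x, y, z), loose, starts flat on the bench. Origin: centre of its underside. It weighs somewhere between 650 and 960 g.
- rack: sloping wooden block with three wells holding the weights, 226 mm long, fixed. Origin: on the bench under its middle; own y: along the wells (75 mm apart), own -x: its front, towards the robot. The top face slopes 35 degrees down to the front; the mouth of the middle well is at own (-0.020, 0, 0.059) m.
- weight_500: loose 500 g steel weight: cylinder 40 mm across, 40 mm high, thin neck, then a cylindrical knob 24 mm across from 52 to 74 mm above the foot. Origin: centre of its foot; own z: foot to knob. It starts 24 mm deep in the middle well of the block, leaning 35 degrees with the knob towards the robot: draw it out along its own z, then turn it upright to stand on a pan.
- weight_200a: loose 200 g steel weight: cylinder 28 mm across, 36 mm high, thin neck, then a cylindrical knob 20 mm across from 46 to 66 mm above the foot. Origin: centre of its foot; own z: foot to knob. It starts 24 mm deep in the +y well of the block, leaning 35 degrees with the knob towards the robot: draw it out along its own z, then turn it upright to stand on a pan.
- weight_200b: loose 200 g steel weight: cylinder 28 mm across, 36 mm high, thin neck, then a cylindrical knob 20 mm across from 46 to 66 mm above the foot. Origin: centre of its foot; own z: foot to knob. It starts 24 mm deep in the -y well of the block, leaning 35 degrees with the knob towards the robot: draw it out along its own z, then turn it upright to stand on a pan.
- pan_left: the left pan with its stem; origin on the beam's end, 40 mm below the centre of the pan's top
- pan_right: the right pan with its stem, origin likewise
- blue_bin: loose blue plastic picking bin with small metal parts in it, 150 x 105 x 75 mm; origin under its centre. A bystander.
- bearing: loose steel ball bearing lying flat, 72 mm across, 18 mm high; origin under its centre. A bystander.
- tape_roll: loose brown roll of packing tape lying flat, 100 mm across, 48 mm high; origin under its centre. A bystander.
- pulley: loose dark steel belt pulley, 90 mm across, 40 mm high; origin under its centre. A bystander.
- screwdriver: loose screwdriver with orange handle, 190 mm long, lying on the bench; own x axis along its length. A bystander.
- white_box: loose small white box, 95 x 65 x 50 mm; origin under its centre. A bystander.
- spray_can: loose upright grey spray can, 60 mm across, 130 mm high; origin under its centre. A bystander.

How it is judged:
By the outcome, as a careful person would: the job done as asked, in the order asked, and still so for the second after the job is handed in, with the robot touching nothing.
It also fails if it takes over 72 s, if anything falls off the work surface, if the arm or the gripper's body presses on something with over 40 N, if the wrist force passes 120 N, or if a joint passes its speed limit or range.

## Working session

There is one attempt and no reset: what is moved stays moved. The work goes in short steps, Python scripts to look and compute and a shell command to move; the robot and the scene stay as the last step left them, time stands still between calls to the robot, and variables do not carry over. Pictures are saved under pics/ and viewed, and the job is handed in when it is done.

```bash
ls; mkdir -p pics; python3 - <<'E'
from plant import ctrl
import cv2
print(ctrl.get_obs(), ctrl.tip_extent)
for n in ("side","top","wrist"):
    s=ctrl.snapshot(n); cv2.imwrite(f"pics/{n}0.png",s["img"]); print(n,s["fx"],s["fy"],s["cx"],s["cy"],s["R"],s["t"])
E
```

```text
pics
{'clock': 0.0, 'joint_pos': array([-4.93842368e+01,  2.05920367e+01,  6.34156019e-01, -1.86021386e-02,
       -7.01337845e+01, -1.65053665e+01]), 'qvel': array([-0.0472975 , -0.02300356, -0.07427905,  0.03373658, -0.04320304,
        0.14620103]), 'tau': array([-2.27573255e-04, -5.82712948e+01,  2.93055761e+01,  6.99759588e+00,
        6.57204859e-03, -1.75033047e-04]), 'tool_pos': array([ 0.27551229, -0.61572873,  0.24262353]), 'orientation': array([ 1.79907144e+02, -9.27834596e-03, -1.55895931e+02]), 'force': array([ 0.86232916,  0.54205317, -0.26211944]), 'moment': array([0.03511474, 0.02183595, 0.04591416]), 'opening': 0.08767476680632334} 0.017
side 380.97052882284936 380.97052882284936 260.49670999232194 189.57174820088844 [[-0.7631208  -0.64590818  0.02119585]
 [-0.35681517  0.39376715 -0.84713067]
 [ 0.53882239 -0.65402604 -0.53096174]] [0.4040448  0.29622974 0.90985135]
top 393.93145836590764 393.93145836590764 252.92222628241407 188.07986366650906 [[ 1.75537948e-03 -9.99784305e-01 -2.06945130e-02]
 [-9.97627476e-01 -3.26619825e-04 -6.88426650e-02]
 [ 6.88210567e-02  2.07662598e-02 -9.97412866e-01]] [-0.02037298  0.56483812  1.15012514]
wrist 290.5768411970433 290.5768411970433 252.12811379811393 192.629370062452 [[-0.40903279  0.91251696  0.0022294 ]
 [ 0.87749105  0.39265977  0.27536841]
 [ 0.25040295  0.11459099 -0.96133619]] [ 0.67386271 -0.03392044  0.39027237]
```

View pics/top0.png

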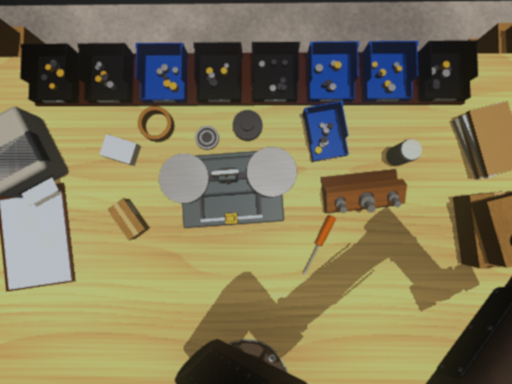

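View pics/side0.png

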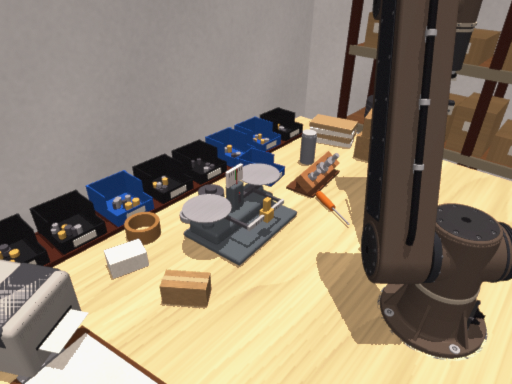

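View pics/wrist0.png

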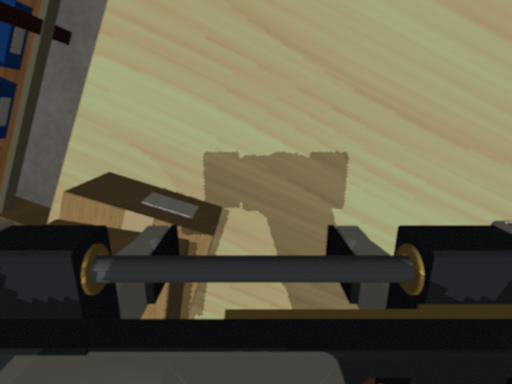

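Top view: carton at about (128,218), balance centred near (230,188) with its yellow slider at (231,217), rack at (364,190) with three knobs at about (341,204), (368,200) and (393,198), and the screwdriver at (320,240). I'll enlarge these regions to measure them.

```bash
cat > h.py <<'E'
import numpy as np, cv2
from plant import ctrl
from scipy.spatial.transform import Rotation as Ro
def ray(s,u,v):
    R=np.array(s["R"]);t=np.array(s["t"]); c=-R.T@t
    d=R.T@np.array([(u-s["cx"])/s["fx"],(v-s["cy"])/s["fy"],1.0]); return c,d/np.linalg.norm(d)
def onz(s,u,v,z):
    c,d=ray(s,u,v); return c+d*(z-c[2])/d[2]
def tri(a,ua,b,ub):
    c1,d1=ray(a,*ua);c2,d2=ray(b,*ub)
    A=np.stack([d1,-d2],1); k=np.linalg.lstsq(A,c2-c1,rcond=None)[0]
    p,q=c1+d1*k[0],c2+d2*k[1]; return (p+q)/2,np.linalg.norm(p-q)
def proj(s,X):
    p=np.array(s["R"])@np.array(X)+np.array(s["t"]); return s["cx"]+s["fx"]*p[0]/p[2], s["cy"]+s["fy"]*p[1]/p[2]
def crop(s,x0,y0,x1,y1,name,k):
    cv2.imwrite(name,cv2.resize(s["img"][y0:y1,x0:x1],None,fx=k,fy=k,interpolation=cv2.INTER_CUBIC))
E
python3 - <<'E'
from h import *
import pickle
a=ctrl.snapshot("top");b=ctrl.snapshot("side")
pickle.dump((a,b),open("s0.pkl","wb"))
crop(a,95,135,295,240,"pics/tA.png",4)
crop(a,295,150,425,280,"pics/tB.png",4)
crop(b,150,150,350,310,"pics/sA.png",4)
E
```

```text
(no output)
```

View pics/tA.png

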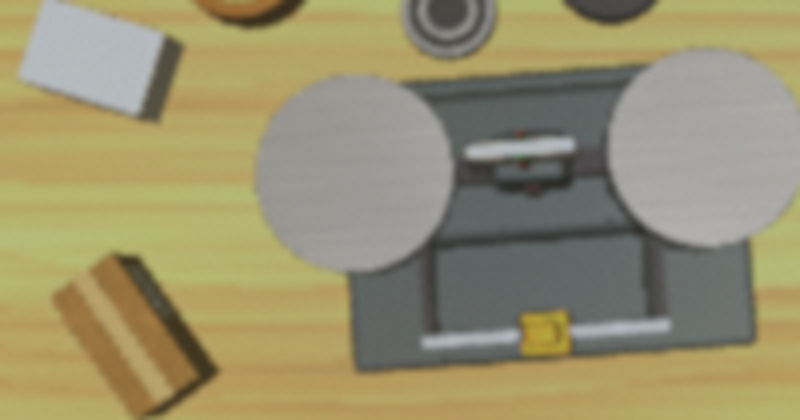

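View pics/tB.png

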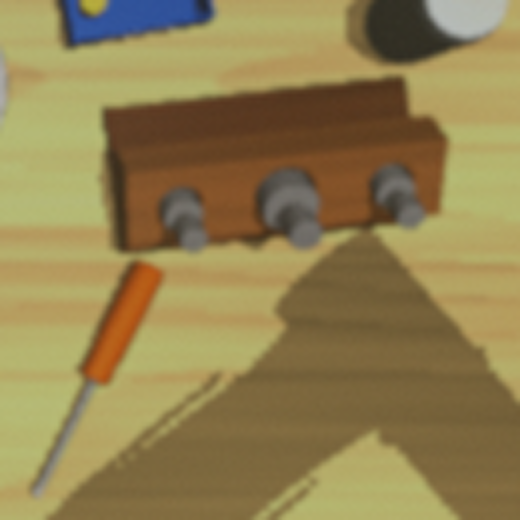

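View pics/sA.png

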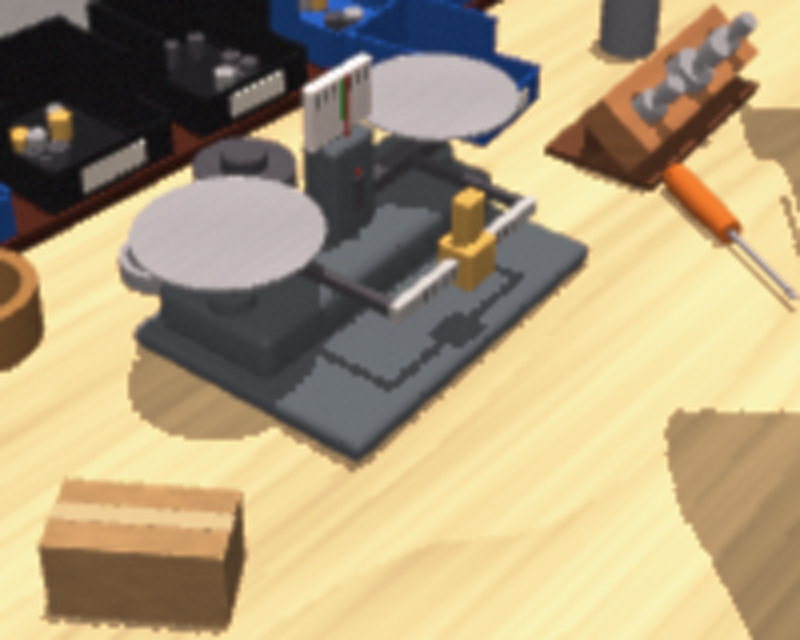

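```bash
python3 - <<'E'
from h import *
import pickle
a,b=pickle.load(open("s0.pkl","rb"))
# pans: bright low-saturation discs
hsv=cv2.cvtColor(a["img"],cv2.COLOR_BGR2HSV)
m=((hsv[...,1]<45)&(hsv[...,2]>115)).astype(np.uint8)
m=cv2.morphologyEx(m,cv2.MORPH_OPEN,np.ones((7,7)))
cs,_=cv2.findContours(m,0,2)
P=[]
for c in cs:
    x,y,w,h=cv2.boundingRect(c)
    if 35<w<65 and 35<h<65 and 130<x<300:
        (u,v),ax,an=cv2.fitEllipse(c); u+=.0
        P.append((u,v)); print("pan",u,v,ax,[onz(a,u,v,z).round(4) for z in(.106,.125,.144)])
pl=min(P);pr=max(P)
for dz in(-.015,-.01,-.005,0,.005,.01,.015):
    L=onz(a,*pl,.125-dz);R=onz(a,*pr,.125+dz);d=L-R
    print(dz,np.linalg.norm(d[:2]),np.degrees(np.arctan2(-d[0],d[1])),((L+R)/2).round(4))
# side ellipse
hs=cv2.cvtColor(b["img"],cv2.COLOR_BGR2HSV)
m=((hs[...,1]<40)&(hs[...,2]>130)).astype(np.uint8)
m=cv2.morphologyEx(m,cv2.MORPH_OPEN,np.ones((5,5)))
cs,_=cv2.findContours(m,0,2)
for c in cs:
    x,y,w,h=cv2.boundingRect(c)
    if 30<w<70 and 15<h<45 and 170<x<290: print("side",cv2.fitEllipse(c),(x,y,w,h))
# carton top corners
for u,v in((52,297),(112,253),(200,376),(143,418)):
    print("carton",onz(a,95+u/4,135+v/4,.06).round(4))
# base corners, base top thickness?
for u,v in((357,370),(756,340)): print("base",onz(a,95+u/4,135+v/4,.012).round(4))
# rider top
m=cv2.inRange(hsv,(20,130,110),(32,255,255)); m[:205]=0;m[230:]=0;m[:,:215]=0;m[:,250:]=0
cs,_=cv2.findContours(m,0,2);c=max(cs,key=cv2.contourArea);print("rider",cv2.minAreaRect(c))
# knobs end centre & 2 view
for n,tu,su in(("200a",(191,236),(647,105)),("500",(304,231),(692,66)),("200b",(409,211),(738,28))):
    T=(295+tu[0]/4,150+tu[1]/4);S=(150+su[0]/4,150+su[1]/4)
    print(n,T,S,onz(a,*T,.11).round(4),tri(a,T,b,S))
# rack bottom front corners
for u,v in((117,250),(440,211)): print("rack",onz(a,295+u/4,150+v/4,.0).round(4))
E
```

```text
pan 183.427490234375 177.8217315673828 (48.04815673828125, 48.96702194213867) [array([0.5872, 0.1705, 0.106 ]), array([0.5854, 0.1667, 0.125 ]), array([0.5836, 0.1629, 0.144 ])]
pan 271.2103271484375 171.40187072753906 (48.738407135009766, 49.33452224731445) [array([ 0.6049, -0.0719,  0.106 ]), array([ 0.6028, -0.0714,  0.125 ]), array([ 0.6007, -0.0709,  0.144 ])]
-0.015 0.23639951215533953 4.9719995361994 [0.5942 0.046  0.125 ]
-0.01 0.23717414779994692 4.704915978682961 [0.5942 0.0465 0.125 ]
-0.005 0.23795390349237253 4.439577109274625 [0.5941 0.0471 0.125 ]
0 0.23873872906414104 4.175977158239876 [0.5941 0.0477 0.125 ]
0.005 0.2395285746802311 3.9141101367663156 [0.5941 0.0482 0.125 ]
0.01 0.24032339084409257 3.653969844929214 [0.594  0.0488 0.125 ]
0.015 0.24112312840235722 3.395549879530791 [0.594  0.0494 0.125 ]
side ((206.23851013183594, 207.92127990722656), (27.40665054321289, 48.8746452331543), 84.75096130371094) (182, 194, 49, 28)
side ((258.2655029296875, 173.68789672851562), (20.594768524169922, 40.885398864746094), 90.1904525756836) (238, 164, 41, 21)
carton [0.5009 0.3962 0.06  ]
carton [0.5326 0.3535 0.06  ]
carton [0.4446 0.2879 0.06  ]
carton [0.4147 0.3283 0.06  ]
base [0.4477 0.1847 0.012 ]
base [ 0.4705 -0.112   0.012 ]
rider ((231.0, 218.0), (10.0, 12.0), 90.0)
200a (342.75, 209.0) (311.75, 176.25) [ 0.5017 -0.2657  0.11  ] (array([ 0.51112447, -0.26902927,  0.06432139]), np.float64(0.020998340013360064))
500 (371.0, 207.75) (323.0, 166.5) [ 0.5052 -0.342   0.11  ] (array([ 0.51481725, -0.34672851,  0.07059593]), np.float64(0.021305048283765726))
200b (397.25, 202.75) (334.5, 157.0) [ 0.5189 -0.413   0.11  ] (array([ 0.52230239, -0.42248815,  0.07744124]), np.float64(0.0057010223603197125))
rack [ 0.493  -0.2331  0.    ]
rack [ 0.5224 -0.4736  0.    ]
```

```bash
python3 - <<'E'
from h import *
import pickle
a,b=pickle.load(open("s0.pkl","rb"))
crop(b,295,140,350,200,"pics/sB.png",10)
crop(a,370-45,185,370+45,215,"pics/tC.png",8)
o=ctrl.get_obs()
R=Ro.from_euler("xyz",o["orientation"],degrees=True).as_matrix()
w=ctrl.snapshot("wrist");Rw=np.array(w["R"]);c=-Rw.T@w["t"]
print("cam in tool",R.T@(c-o["tool_pos"]),"axes in tool (rows x,y,z)\n",(Rw@R).round(3))
for s in(a,b): print(-np.array(s["R"]).T@s["t"])
E
```

```text
cam in tool [ 7.44644506e-02  3.31861559e-05 -1.40293513e-01] axes in tool (rows x,y,z)
 [[ 0.001  1.    -0.001]
 [-0.961  0.    -0.276]
 [-0.276  0.001  0.961]]
[ 0.48438097 -0.0440679   1.18561296]
[-0.07621403  0.73939677  0.72547749]
```

View pics/sB.png

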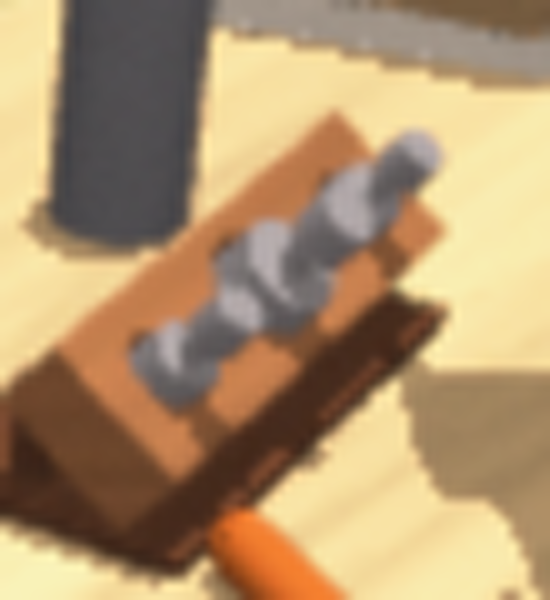

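View pics/tC.png

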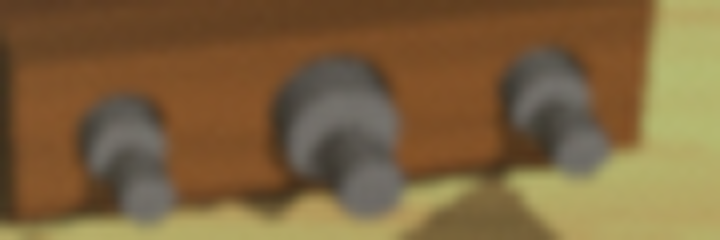

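```bash
python3 - <<'E'
from h import *
import pickle
a,b=pickle.load(open("s0.pkl","rb"))
f=lambda U,V,x0,y0,k:(x0+(U+.5)/k-.5,y0+(V+.5)/k-.5)
Q=[]
for n,t,s,z in(("200a",(148,198),(240,307),.0934),("500",(372,188),(350,205),.1),("200b",(582,150),(415,152),.0934)):
    T=f(*t,325,185,8);S=f(*s,295,140,10)
    p,e=tri(a,T,b,S); q=onz(a,*T,z);Q.append(q); print(n,p.round(4),round(e,4),q.round(4))
d=Q[0]-Q[2];yaw=np.arctan2(-d[0],d[1]);print("len",np.linalg.norm(d),"yaw",np.degrees(yaw))
ex=np.array([np.cos(yaw),np.sin(yaw),0]);ey=np.array([-np.sin(yaw),np.cos(yaw),0])
print("origin est",Q[1]-(-.0487)*ex-[0,0,.1],(Q[0]+Q[2])/2+.0441*ex)
for u,v in((52,297),(112,253),(200,376),(143,418)): print(onz(a,*f(u,v,95,135,4),.06).round(4))
E
```

```text
200a [ 0.5007 -0.2707  0.0913] 0.0012 [ 0.5012 -0.27    0.0934]
500 [ 0.5039 -0.3451  0.1008] 0.0016 [ 0.5046 -0.3449  0.1   ]
200b [ 0.5185 -0.42    0.089 ] 0.0011 [ 0.5179 -0.4188  0.0934]
len 0.1497627643904724 yaw 6.403112139966096
origin est [ 5.52979701e-01 -3.39476970e-01  8.32667268e-17] [ 0.55333465 -0.33944734  0.0934    ]
[0.502  0.3973 0.06  ]
[0.5337 0.3546 0.06  ]
[0.4457 0.289  0.06  ]
[0.4157 0.3294 0.06  ]
```

```bash
cat >> h.py <<'E'
def pose():
    o=ctrl.get_obs(); return np.array(o["tool_pos"]),Ro.from_euler("xyz",o["orientation"],degrees=True)
def tgt(jaw,tilt=0,about=None):
    """tool down, tool y at world angle jaw(deg); then tilted by tilt deg about world axis angle 'about' """
    r=Ro.from_euler("xyz",[180,0,jaw+90],degrees=True)
    if tilt: r=Ro.from_rotvec(np.radians(tilt)*np.array([np.cos(np.radians(about)),np.sin(np.radians(about)),0]))*r
    return r
def rows(*ps,ref=None):
    p,R=ref or pose()
    for q,r in ps:
        s=R.inv().apply(np.array(q)-p); v=(R.inv()*r).as_rotvec()
        print("[%.4f,%.4f,%.4f,%.4f,%.4f,%.4f]"%(*s,*v), "dist %.3f rot %.1f"%(np.linalg.norm(s),np.degrees(np.linalg.norm(v))))
E
python3 - <<'E'
from h import *
rows(((.50,-.1,.26),tgt(122)),((.474,.343,.20),tgt(127.5)),((.474,.343,.042),tgt(127.5)))
E
```

```text
[-0.4156,0.3794,-0.0166,0.0005,-0.0000,-0.1377] dist 0.563 rot 7.9
[-0.5728,0.7943,0.0436,0.0005,-0.0000,-0.2337] dist 0.980 rot 13.4
[-0.5728,0.7942,0.2016,0.0005,-0.0000,-0.2337] dist 1.000 rot 13.4
```

```bash
python3 -m handwheel '[[-0.416,0.379,-0.017,0,0,-0.138],[-0.416,0.379,-0.017,0,0,-0.138],[-0.416,0.379,-0.017,0,0,-0.138],[-0.416,0.379,-0.017,0,0,-0.138],[-0.416,0.379,-0.017,0,0,-0.138],[-0.416,0.379,-0.017,0,0,-0.138],[-0.416,0.379,-0.017,0,0,-0.138],[-0.416,0.379,-0.017,0,0,-0.138]]' -1; python3 - <<'E'
from h import *
rows(((.474,.343,.20),tgt(127.5)),((.474,.343,.042),tgt(127.5)))
print(ctrl.get_obs()["joint_pos"])
E
```

```text
clock: 1.3
tool_pos: [0.4759, -0.156, 0.2592]
orientation: [-180.0, 0.0, -148.0]
force: [0.7, 0.0, 0.3]
opening: 0.0875
[-0.2630,0.4241,0.0591,-0.0006,0.0008,-0.0955] dist 0.502 rot 5.5
[-0.2628,0.4242,0.2171,-0.0006,0.0008,-0.0955] dist 0.544 rot 5.5
[ 4.37444174e+00  3.30536010e+00 -1.94359424e+01  6.44520248e-03
 -6.72007080e+01 -6.23488113e+01]
```

```bash
python3 -m handwheel '[[-0.263,0.424,0.059,0,0,-0.095],[-0.263,0.424,0.059,0,0,-0.095],[-0.263,0.424,0.059,0,0,-0.095],[-0.263,0.424,0.059,0,0,-0.095],[-0.263,0.424,0.059,0,0,-0.095],[-0.263,0.424,0.059,0,0,-0.095],[-0.263,0.424,0.059,0,0,-0.095],[-0.263,0.424,0.059,0,0,-0.095]]'; python3 - <<'E'
from h import *
rows(((.474,.343,.20),tgt(127.5)),((.474,.343,.044),tgt(127.5)))
w=ctrl.snapshot("wrist");cv2.imwrite("pics/w1.png",w["img"])
E
```

```text
clock: 2.3
tool_pos: [0.4733, 0.3407, 0.2]
orientation: [180.0, 0.0, -142.5]
force: [1.0, -0.6, 0.1]
opening: 0.0877
[-0.0019,0.0014,0.0000,0.0001,0.0007,-0.0003] dist 0.002 rot 0.0
[-0.0018,0.0014,0.1560,0.0001,0.0007,-0.0003] dist 0.156 rot 0.0
```

View pics/w1.png

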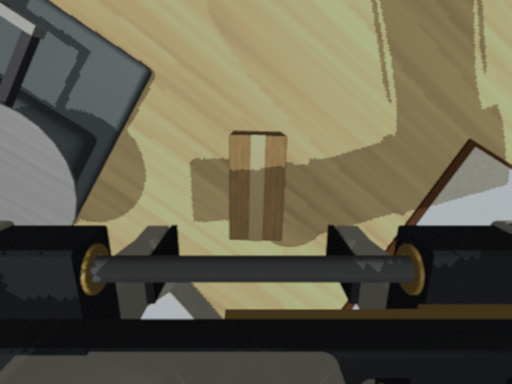

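The carton is aligned with the jaws: its top face spans columns 230–286 and rows 135–240. I'll check its position from this view.

```bash
python3 - <<'E'
from h import *
w=ctrl.snapshot("wrist")
g=[onz(w,u,v,.06) for u,v in((229.5,136),(286,136),(283,240),(229.5,239))]
for p in g: print(p.round(4))
c=np.mean(g,0);d=(g[0]+g[1]-g[2]-g[3])/2; print(c,np.linalg.norm(d),np.degrees(np.arctan2(d[1],d[0])))
rows((( c[0],c[1],.044),tgt(127.5)))
E
```

```text
[0.447  0.2995 0.06  ]
[0.4144 0.3418 0.06  ]
[0.4991 0.4076 0.06  ]
[0.5324 0.3625 0.06  ]
[0.47322564 0.35283407 0.06      ] 0.10674322150623711 -142.87805906545094
[-0.0058,0.0075,0.1544,-0.0002,-0.0006,0.0031] dist 0.155 rot 0.2
```

```bash
python3 - <<'E'
from h import *
import pickle
a,b=pickle.load(open("s0.pkl","rb"))
f=lambda U,V,x0,y0,k:(x0+(U+.5)/k-.5,y0+(V+.5)/k-.5)
for u,v in((65,481),(243,492),(236,556),(42,546)): print(onz(b,*f(u,v,150,150,4),.06).round(4))
print("bottom")
for u,v in((48,617),(228,630)): print(onz(b,*f(u,v,150,150,4),0).round(4))
w=ctrl.snapshot("wrist"); print(pose()[0])
# check wrist calibration against fixed balance base corner
print("base corner wrist",onz(w,152,71,.012).round(4))
t=ctrl.snapshot("top"); crop(t,95,135,225,255,"pics/tD.png",6)
E
```

```text
[0.5319 0.3571 0.06  ]
[0.4438 0.2918 0.06  ]
[0.4091 0.3302 0.06  ]
[0.4991 0.3992 0.06  ]
bottom
[0.5017 0.4015 0.    ]
[0.4133 0.337  0.    ]
[0.47306753 0.34106232 0.19872715]
base corner wrist [0.4477 0.1918 0.012 ]
```

View pics/tD.png

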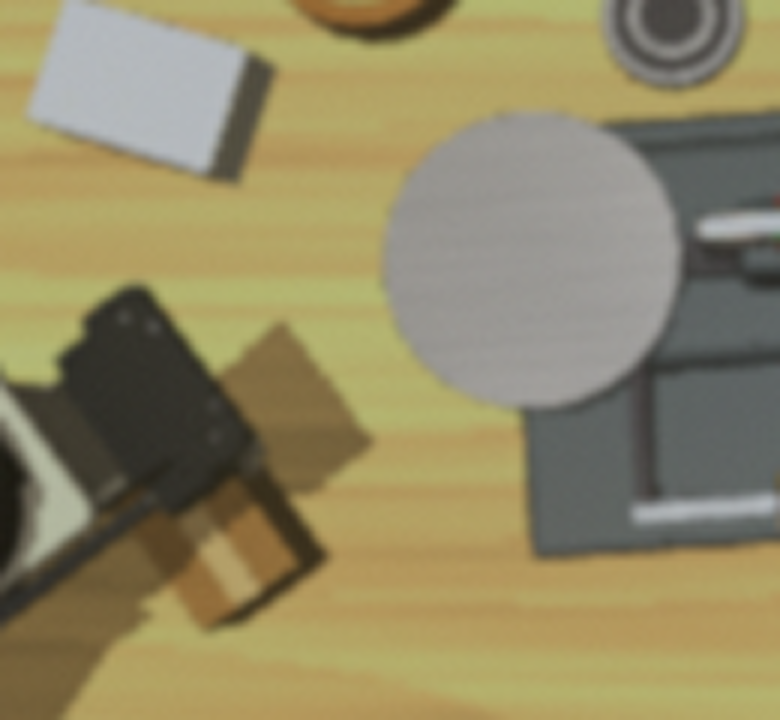

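```bash
python3 -m handwheel '[[-0.003,0.003,0.06,0,0,0],[-0.003,0.003,0.11,0,0,0],[-0.003,0.003,0.145,0,0,0],[-0.003,0.003,0.158,0,0,0],[-0.003,0.003,0.158,0,0,0]]'; python3 -m handwheel '[[0,0,0,0,0,0],[0,0,0,0,0,0],[0,0,0,0,0,0],[0,0,0,0,0,0],[0,0,0,0,0,0],[0,0,0,0,0,0]]' 1;  python3 -m handwheel '[[0,0,0,0,0,0],[0,0,-0.01,0,0,0],[0,0,-0.03,0,0,0]]'
```

```text
clock: 3.12
tool_pos: [0.4745, 0.3421, 0.0422]
orientation: [-180.0, -0.0, -142.6]
force: [0.4, 0.7, 1.1]
opening: 0.0876
clock: 3.88
tool_pos: [0.4742, 0.3439, 0.0428]
orientation: [179.9, 0.1, -142.5]
force: [-4.4, 3.1, 5.8]
opening: 0.0557
clock: 4.25
tool_pos: [0.473, 0.3412, 0.0709]
orientation: [-179.9, -0.3, -142.6]
force: [-0.3, 0.7, -6.2]
opening: 0.0563
```

```bash
python3 - <<'E'
from h import *
t=ctrl.snapshot("side"); crop(t,130,180,310,315,"pics/s2.png",4)
print(ctrl.get_obs())
E
```

```text
{'clock': 4.3, 'joint_pos': array([ 5.49818431e+01,  2.14992142e+01, -2.27261047e+01,  3.74147972e-02,
       -4.57597682e+01, -1.07534249e+02]), 'qvel': array([-0.09124245,  0.21064221,  0.38901508,  0.60733782,  4.40519496,
        0.12861591]), 'tau': array([-4.25864048e-01, -4.62347960e+01,  1.93279713e+01,  4.49146405e+00,
        1.18026319e-01, -4.70455969e-03]), 'tool_pos': array([0.47447793, 0.34263176, 0.07423846]), 'orientation': array([-1.79978925e+02,  2.22918194e-02, -1.42526302e+02]), 'force': array([ 0.42014863,  0.46113263, -3.69282618]), 'moment': array([ 0.19679898, -0.20175203,  0.03345651]), 'opening': 0.055628248559137145}
```

View pics/s2.png

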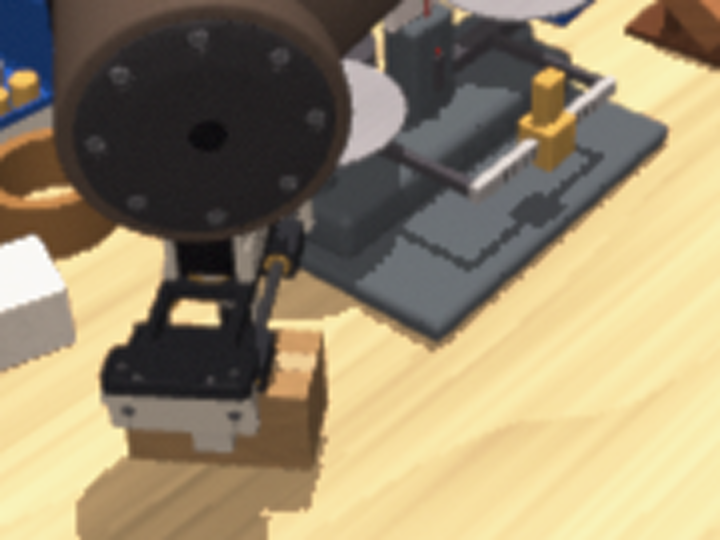

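```bash
python3 - <<'E'
from h import *
rows(((.474,.343,.16),tgt(127.5)),((.53,.26,.235),tgt(155)),((.585,.167,.235),tgt(184.3)),((.585,.167,.175),tgt(184.3)))
E
```

```text
[0.0001,0.0006,-0.0858,-0.0004,0.0004,-0.0005] dist 0.086 rot 0.0
[0.0061,-0.0994,-0.1607,-0.0005,0.0003,-0.4804] dist 0.189 rot 27.5
[0.0191,-0.2067,-0.1607,-0.0005,0.0002,-0.9918] dist 0.262 rot 56.8
[0.0191,-0.2067,-0.1007,-0.0005,0.0002,-0.9918] dist 0.231 rot 56.8
```

```bash
python3 -m handwheel '[[0,0,-0.03,0,0,0],[0,0,-0.08,0,0,0],[0.002,-0.03,-0.12,0,0,-0.16],[0.006,-0.07,-0.155,0,0,-0.33],[0.01,-0.11,-0.161,0,0,-0.5],[0.014,-0.15,-0.161,0,0,-0.67],[0.017,-0.18,-0.161,0,0,-0.84],[0.019,-0.2067,-0.161,0,0,-0.992]]'
python3 -m handwheel '[[0,0,0,0,0,0],[0,0,0,0,0,0],[0,0,0,0,0,0]]'
python3 - <<'E'
from h import *
for i in range(1):
    t=ctrl.snapshot("top"); crop(t,95,135,295,240,"pics/t3.png",4)
    s=ctrl.snapshot("side"); crop(s,130,140,330,290,"pics/s3.png",4)
o=ctrl.get_obs();print(o["force"],o["moment"])
rows(((.585,.167,.19),tgt(184.3)))
E
```

```text
clock: 5.3
tool_pos: [0.5845, 0.1654, 0.2319]
orientation: [179.9, -0.0, -85.5]
force: [-0.5, -0.7, -7.1]
opening: 0.0561
clock: 5.68
tool_pos: [0.5843, 0.1676, 0.2326]
orientation: [180.0, -0.0, -85.7]
force: [0.6, 0.5, -6.6]
opening: 0.0556
[ 0.07704048  0.22931058 -6.539898  ] [-0.02081281  0.08058264  0.05481248]
[0.0008,-0.0005,0.0429,0.0002,0.0000,0.0002] dist 0.043 rot 0.0
```

View pics/t3.png

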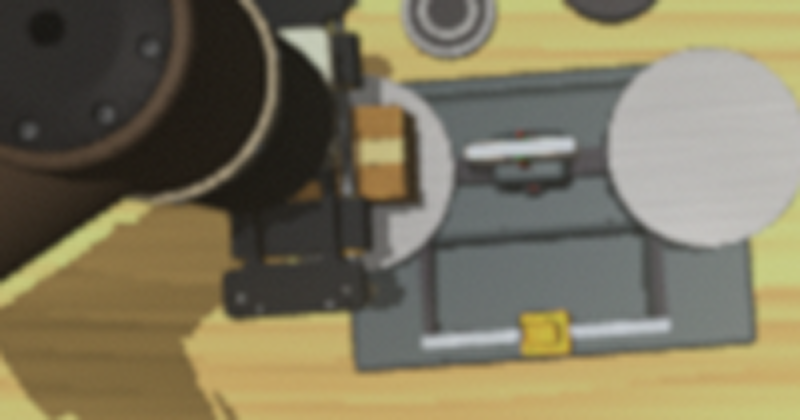

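View pics/s3.png

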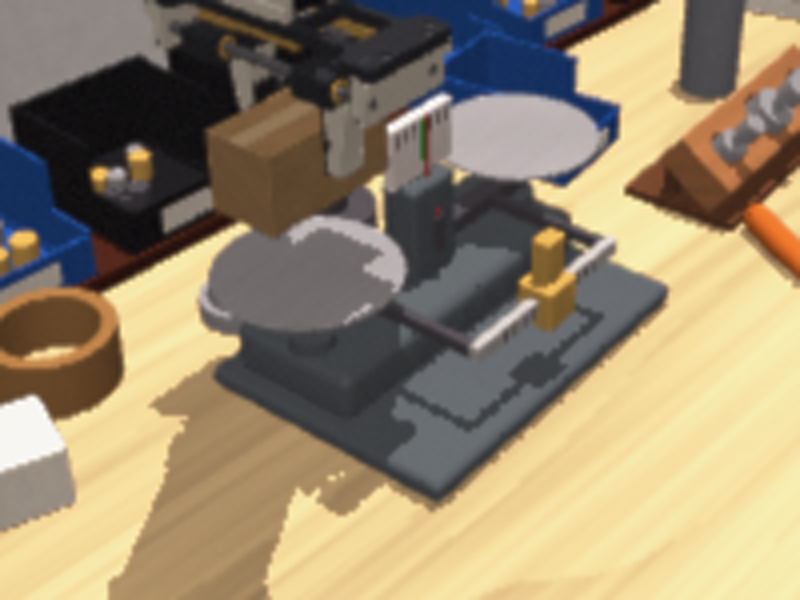

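```bash
python3 -m handwheel '[[0.001,0,0.02,0,0,0],[0.001,0,0.045,0,0,0],[0.001,0,0.058,0,0,0],[0.001,0,0.064,0,0,0],[0.001,0,0.068,0,0,0],[0.001,0,0.072,0,0,0],[0.001,0,0.076,0,0,0],[0.001,0,0.079,0,0,0]]'
python3 -m handwheel '[[0,0,0.001,0,0,0],[0,0,0.002,0,0,0],[0,0,0.002,0,0,0]]'
python3 - <<'E'
from h import *
s=ctrl.snapshot("side"); crop(s,130,140,330,290,"pics/s4.png",4)
o=ctrl.get_obs();print(o["force"],o["tool_pos"])
E
```

```text
clock: 6.78
tool_pos: [0.5853, 0.1661, 0.1541]
orientation: [-180.0, 0.0, -85.7]
force: [1.1, -1.8, -5.3]
opening: 0.0558
clock: 7.15
tool_pos: [0.585, 0.1662, 0.1519]
orientation: [-180.0, 0.0, -85.7]
force: [-0.3, -0.5, -5.8]
opening: 0.0561
[ 0.03649855 -0.45259419 -4.90258831] [0.58495198 0.16619745 0.15196889]
```

View pics/s4.png

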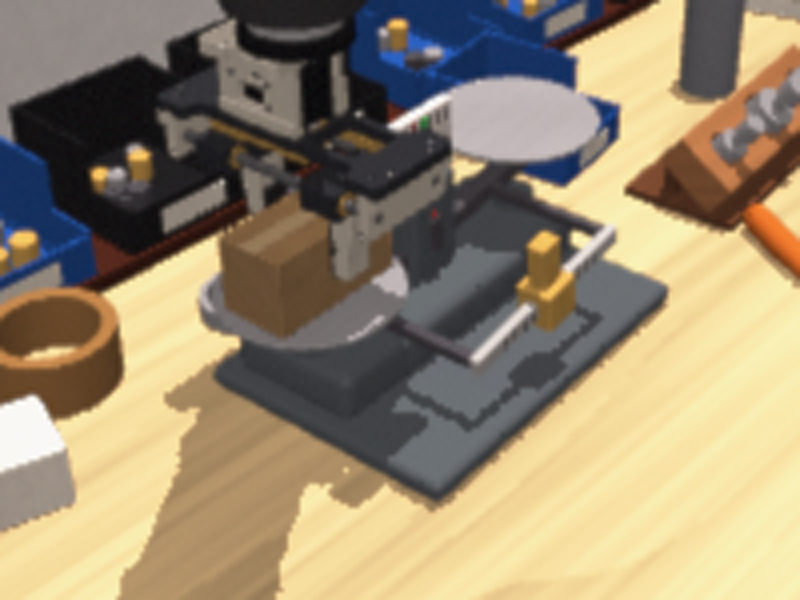

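```bash
python3 -m handwheel '[[0,0,0.001,0,0,0],[0,0,0.002,0,0,0],[0,0,0.003,0,0,0],[0,0,0.003,0,0,0]]'; python3 - <<'E'
from h import *
o=ctrl.get_obs();print(o["force"],o["tool_pos"])
E
```

```text
clock: 7.7
tool_pos: [0.5849, 0.1661, 0.1488]
orientation: [180.0, 0.0, -85.7]
force: [-0.1, -0.7, -5.4]
opening: 0.056
[-0.09771506 -0.72893276 -5.40719174] [0.58488699 0.166147   0.14883181]
```

```bash
python3 -m handwheel '[[0,0,0.0005,0,0,0],[0,0,0.001,0,0,0],[0,0,0.001,0,0,0]]';python3 -m handwheel '[[0,0,0.0005,0,0,0],[0,0,0.001,0,0,0],[0,0,0.001,0,0,0]]'
```

```text
clock: 8.07
tool_pos: [0.5849, 0.1661, 0.1486]
orientation: [-180.0, -0.0, -85.7]
force: [-2.8, -1.8, 3.0]
opening: 0.0559
clock: 8.45
tool_pos: [0.585, 0.1661, 0.1485]
orientation: [-179.9, 0.0, -85.7]
force: [-5.7, -1.8, 11.3]
opening: 0.0559
```

On the stop, pressing with about 11 N. I'll back off about 1 mm and open.

```bash
python3 -m handwheel '[[0,0,-0.0008,0,0,0],[0,0,-0.0013,0,0,0]]';python3 -m handwheel '[[0,0,0,0,0,0],[0,0,0,0,0,0],[0,0,0,0,0,0]]' -1; python3 -m handwheel '[[0,0,-0.02,0,0,0],[0,0,-0.05,0,0,0],[0,0,-0.09,0,0,0],[0,0,-0.12,0,0,0],[0,0,-0.12,0,0,0]]'; python3 - <<'E'
from h import *
s=ctrl.snapshot("side"); crop(s,130,140,330,290,"pics/s5.png",4)
print(ctrl.get_obs()["joint_pos"])
E
```

```text
clock: 8.7
tool_pos: [0.5849, 0.1661, 0.1486]
orientation: [-180.0, 0.0, -85.7]
force: [-3.1, -3.0, 3.1]
opening: 0.0558
clock: 9.07
tool_pos: [0.5852, 0.1663, 0.1481]
orientation: [-180.0, 0.0, -85.7]
force: [0.0, 0.0, 0.1]
opening: 0.0801
clock: 9.7
tool_pos: [0.5862, 0.1668, 0.2712]
orientation: [-179.7, 0.1, -85.7]
force: [-0.2, -0.3, -0.2]
opening: 0.0877
[ 3.42460875e+01  1.33863013e+01 -5.98196533e+00 -4.85776288e-03
 -7.04864135e+01 -2.99468635e+01]
```

View pics/s5.png

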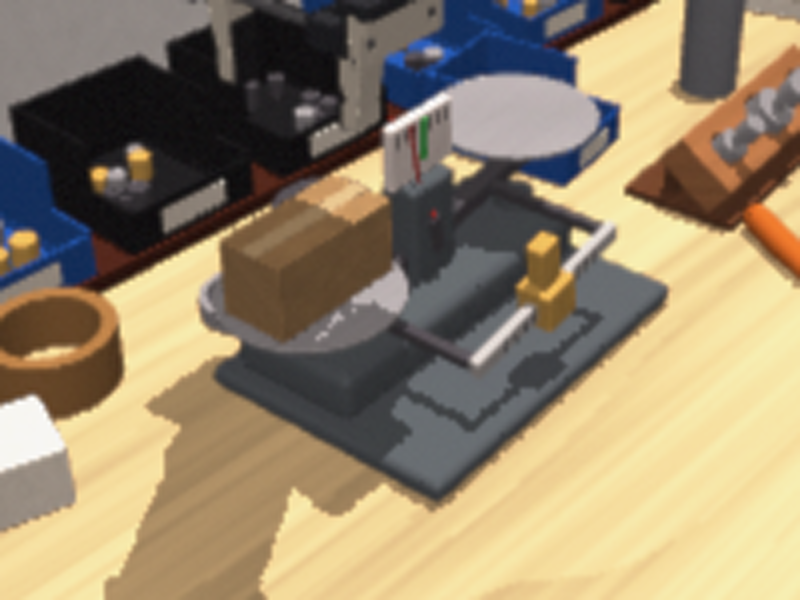

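```bash
cat >> h.py <<'E'
RY=6.4
ex=np.array([np.cos(np.radians(RY)),np.sin(np.radians(RY)),0]);ey=np.array([-ex[1],ex[0],0])
AX=-np.sin(np.radians(35))*ex+np.array([0,0,np.cos(np.radians(35))])
O=np.array([.5532,-.3395,0])
def foot(i): # i: -1,0,1 wells
    return O-.020*ex+i*.075*ey+[0,0,.059]-.024*AX
GR=tgt(90+RY,-35,90+RY)
E
python3 - <<'E'
from h import *
print(GR.as_matrix()[:,2],-AX,GR.as_matrix()[:,1],ey)
for i,h in((1,.066),(0,.074),(-1,.066)): print(foot(i)+h*AX)
print(ctrl.get_obs()["tool_pos"])
F=foot(0)
p0=((.53,.02,.275),tgt(155)); p1=((.46,-.2,.27),tgt(115,-12,100))
rows(p0,p1,(F+.16*AX,GR))
E
```

```text
[ 0.57000186  0.06393595 -0.81915204] [ 0.57000186  0.06393595 -0.81915204] [-1.11468932e-01  9.93767919e-01  1.38777878e-16] [-0.11146893  0.99376792  0.        ]
[ 0.50102439 -0.26988209  0.09340439]
[ 0.50482455 -0.34492618  0.0999576 ]
[ 0.51774473 -0.41894728  0.09340439]
[0.58534065 0.16649374 0.26925242]
[0.1419,0.0662,-0.0061,-0.0018,0.0019,0.5113] dist 0.157 rot 29.3
[0.3561,0.1524,-0.0016,0.1687,-0.1417,1.2048] dist 0.387 rot 70.2
[0.5059,0.1681,0.0978,0.4666,-0.4821,1.4821] dist 0.542 rot 93.2
```

```bash
python3 -m handwheel '[[0.04,0.018,-0.005,0.02,-0.02,0.15],[0.09,0.04,-0.005,0.04,-0.04,0.33],[0.14,0.062,-0.005,0.07,-0.06,0.5],[0.19,0.084,-0.005,0.09,-0.08,0.67],[0.245,0.106,-0.004,0.12,-0.1,0.84],[0.3,0.13,-0.003,0.145,-0.12,1.02],[0.356,0.152,-0.002,0.169,-0.142,1.205],[0.356,0.152,-0.002,0.169,-0.142,1.205]]' -0.2
python3 - <<'E'
from h import *
F=foot(0)
rows((F+.13*AX,GR),(F+.062*AX,GR)); print(ctrl.get_obs()["joint_pos"])
E
```

```text
clock: 10.75
tool_pos: [0.4576, -0.2033, 0.2691]
orientation: [-176.9, 11.4, -155.1]
force: [0.9, -0.1, -0.0]
opening: 0.0525
[0.0706,-0.1319,0.1188,0.0746,-0.3998,0.3089] dist 0.191 rot 29.3
[0.0453,-0.1409,0.1813,0.0746,-0.3998,0.3089] dist 0.234 rot 29.3
[ -3.50947369  -2.99395521 -24.15347349  -3.13189291 -57.35402028
 -60.52682961]
```

```bash
python3 -m handwheel '[[0.018,-0.033,0.03,0.019,-0.1,0.077],[0.035,-0.066,0.06,0.037,-0.2,0.154],[0.053,-0.1,0.09,0.056,-0.3,0.23],[0.0706,-0.132,0.119,0.0746,-0.4,0.309],[0.0706,-0.132,0.119,0.0746,-0.4,0.309],[0.0706,-0.132,0.119,0.0746,-0.4,0.309]]'
python3 - <<'E'
from h import *
F=foot(0)
rows((F+.13*AX,GR),(F+.062*AX,GR)); print(ctrl.get_obs()["joint_pos"])
w=ctrl.snapshot("wrist");cv2.imwrite("pics/w6.png",w["img"])
t=ctrl.snapshot("top"); crop(t,295,120,425,240,"pics/t6.png",5)
for s in(w,t): print([np.round(proj(s,foot(i)+h*AX),1) for i,h in((1,.066),(0,.074),(-1,.066))])
E
```

```text
clock: 11.5
tool_pos: [0.4764, -0.3454, 0.1463]
orientation: [-180.0, 35.0, -173.1]
force: [-0.5, 1.1, 0.1]
opening: 0.0524
[0.0034,-0.0026,-0.0018,0.0045,-0.0008,0.0068] dist 0.005 rot 0.5
[0.0034,-0.0030,0.0662,0.0045,-0.0008,0.0068] dist 0.066 rot 0.5
[-34.87907691  10.0936358  -21.97084255 -39.19598309 -37.11458772
 -20.77757074]
[array([349.2, 210.8]), array([247.7, 214. ]), array([146. , 209.8])]
[array([343. , 209.4]), array([371.1, 208. ]), array([397.4, 203.4])]
```

View pics/w6.png

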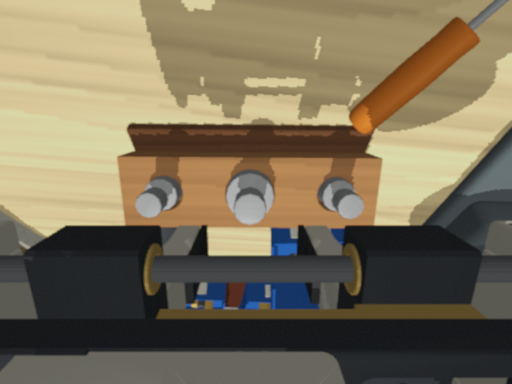

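View pics/t6.png

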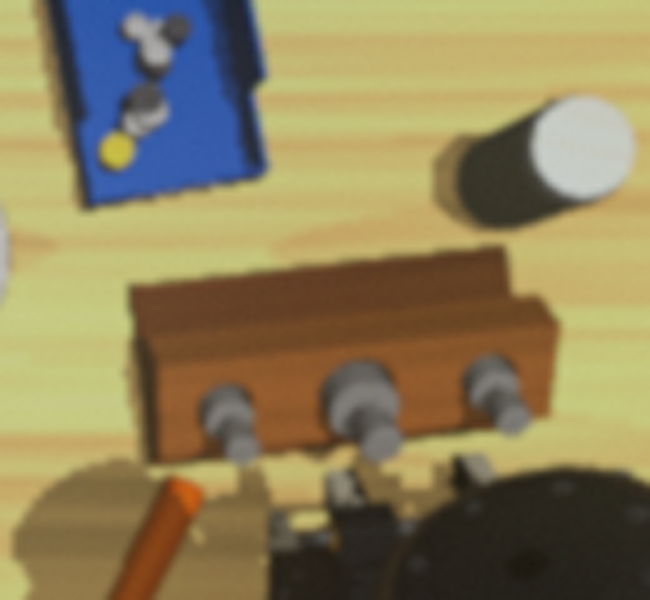

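```bash
python3 - <<'E'
from h import *
F=foot(0)
rows((F+.13*AX,GR),(F+.062*AX,GR))
w=ctrl.snapshot("wrist");crop(w,120,110,390,240,"pics/w7.png",2.9)
print([np.round(proj(w,foot(i)+h*AX),1) for i,h in((1,.066),(0,.074),(-1,.066))])
E
```

```text
[0.0052,-0.0037,-0.0013,0.0048,0.0013,0.0101] dist 0.007 rot 0.6
[0.0053,-0.0040,0.0667,0.0048,0.0013,0.0101] dist 0.067 rot 0.6
[array([347.8, 208.3]), array([246.3, 211.2]), array([144.5, 206.7])]
```

View pics/w7.png

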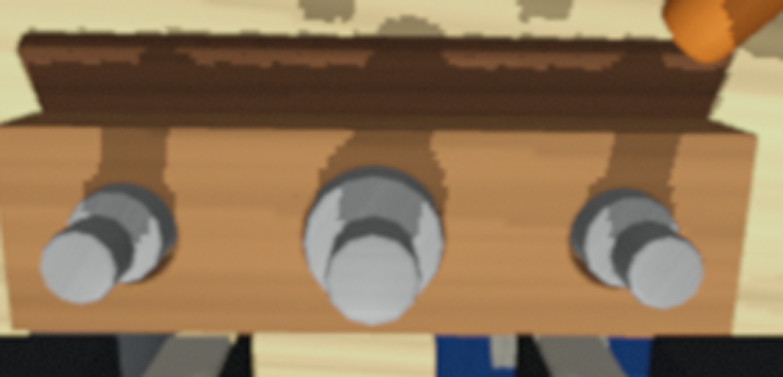

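```bash
python3 -m handwheel '[[0.004,-0.002,0.01,0.004,0.001,0.008],[0.006,-0.003,0.03,0.004,0.001,0.008],[0.006,-0.003,0.045,0.004,0.001,0.008],[0.006,-0.003,0.05,0.004,0.001,0.008],[0.006,-0.003,0.05,0.004,0.001,0.008],[0.006,-0.003,0.05,0.004,0.001,0.008]]'
python3 - <<'E'
from h import *
F=foot(0)
rows((F+.13*AX,GR),(F+.062*AX,GR))
w=ctrl.snapshot("wrist");crop(w,120,160,390,340,"pics/w8.png",2.9)
rows((F+.13*AX,GR),(F+.062*AX,GR))
print([np.round(proj(w,foot(i)+h*AX),1) for i,h in((1,.066),(0,.074),(-1,.066))])
E
```

```text
clock: 12.4
tool_pos: [0.5007, -0.3458, 0.1028]
orientation: [180.0, 35.0, -173.7]
force: [0.3, -0.3, 0.8]
opening: 0.0525
[-0.0018,0.0004,-0.0512,-0.0004,0.0007,-0.0011] dist 0.051 rot 0.1
[-0.0018,0.0005,0.0168,-0.0004,0.0007,-0.0011] dist 0.017 rot 0.1
[-0.0018,0.0005,-0.0511,-0.0006,0.0010,-0.0011] dist 0.051 rot 0.1
[-0.0017,0.0005,0.0169,-0.0006,0.0010,-0.0011] dist 0.017 rot 0.1
[array([382., 247.]), array([252.6, 253.7]), array([123.2, 247.3])]
```

View pics/w8.png

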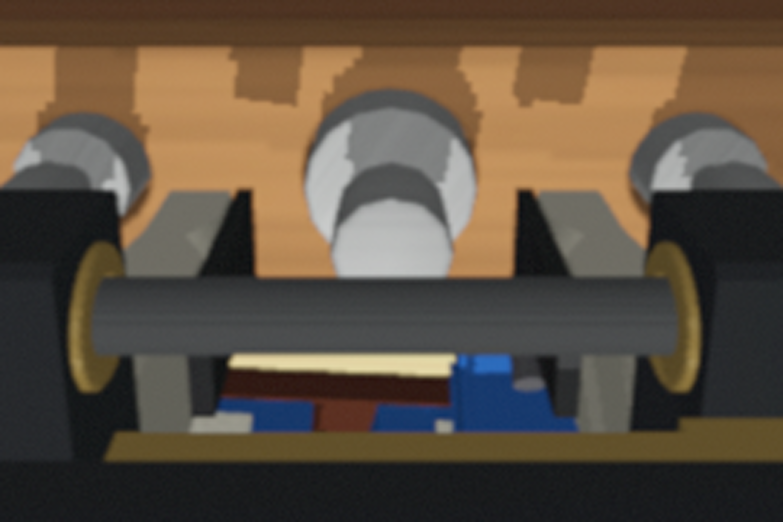

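```bash
python3 -m handwheel '[[0,0.001,0.008,0,0,0],[0,0.001,0.014,0,0,0],[0,0.001,0.017,0,0,0],[0,0.001,0.017,0,0,0]]'
python3 -m handwheel '[[0,0,0,0,0,0],[0,0,0,0,0,0],[0,0,0,0,0,0],[0,0,0,0,0,0]]' 1
```

```text
clock: 12.95
tool_pos: [0.5103, -0.3435, 0.0882]
orientation: [179.9, 35.0, -173.7]
force: [-0.2, -0.3, -0.6]
opening: 0.0525
clock: 13.45
tool_pos: [0.5103, -0.3436, 0.0888]
orientation: [180.0, 35.0, -173.7]
force: [-0.5, 0.2, 0.6]
opening: 0.0231
```

```bash
python3 -m handwheel '[[0,0,-0.003,0,0,0],[0,0,-0.012,0,0,0],[0,0,-0.025,0,0,0],[0,0,-0.04,0,0,0],[0,0,-0.055,0,0,0],[0,0,-0.06,0,0,0],[0,0,-0.06,0,0,0]]'
python3 - <<'E'
from h import *
s=ctrl.snapshot("side"); crop(s,220,100,400,235,"pics/s9.png",4.4)
w=ctrl.snapshot("wrist");crop(w,120,160,390,340,"pics/w9.png",2.9)
o=ctrl.get_obs();print(o["force"],o["joint_pos"])
E
```

```text
clock: 14.32
tool_pos: [0.4758, -0.3475, 0.1384]
orientation: [180.0, 35.1, -173.7]
force: [0.1, 0.4, -4.9]
opening: 0.0233
[-0.16680515  0.46302186 -4.70369512] [-35.2444611   10.84012318 -22.21277381 -40.12688714 -36.28927435
 -19.83163154]
```

View pics/s9.png

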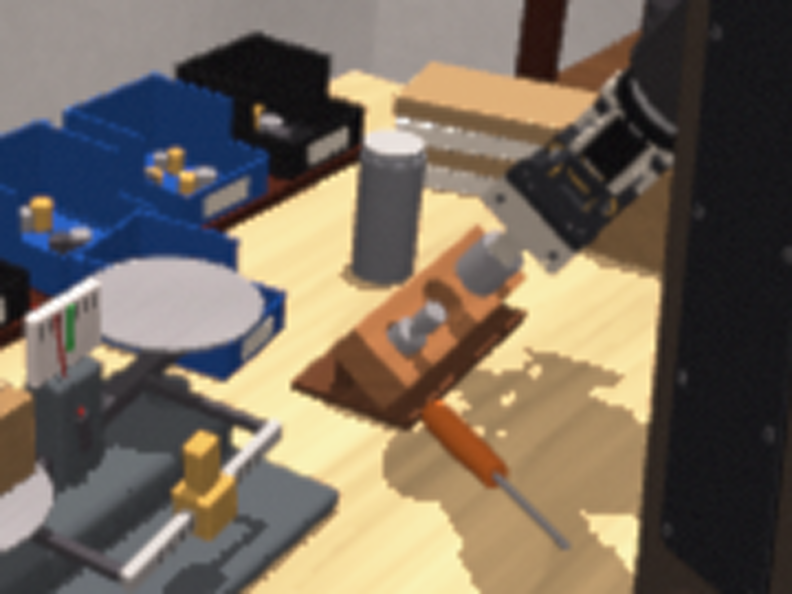

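View pics/w9.png

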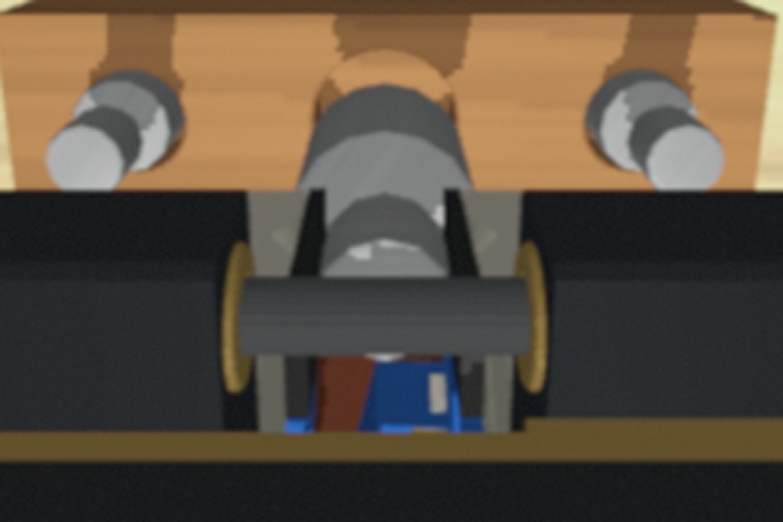

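```bash
cat >> h.py <<'E'
BY=np.radians(4.3); bx=np.array([np.cos(BY),np.sin(BY),0]); by=np.array([-bx[1],bx[0],0])
BC=np.array([.5941,.0477,0])
def rpan(x,y,z): return BC-.1185*by+x*bx+y*by+[0,0,z]
E
python3 - <<'E'
from h import *
print(np.dot(np.array([.5103,-.3436,.0888])-foot(0),AX))
p=rpan(0,.012,.29);print(p)
rows(((.476,-.34,.21),tgt(96,-17,96)),((.49,-.29,.26),tgt(95)),((.55,-.17,.28),tgt(94.3)),(p,tgt(94.3)))
E
```

```text
0.06165441946369428
[ 0.60208523 -0.05850022  0.29      ]
[-0.0423,0.0073,-0.0589,0.0034,0.3145,0.0048] dist 0.073 rot 18.0
[-0.0868,0.0555,-0.0886,0.0081,0.6112,0.0222] dist 0.136 rot 35.0
[-0.1579,0.1681,-0.0631,0.0118,0.6112,0.0340] dist 0.239 rot 35.1
[-0.2161,0.2732,-0.0344,0.0118,0.6112,0.0340] dist 0.350 rot 35.1
```

```bash
python3 -m handwheel '[[-0.02,0.003,-0.03,0.001,0.13,0.003],[-0.042,0.007,-0.059,0.003,0.3,0.005],[-0.065,0.03,-0.076,0.006,0.46,0.012],[-0.087,0.056,-0.089,0.008,0.611,0.022],[-0.12,0.11,-0.076,0.01,0.611,0.028],[-0.158,0.168,-0.063,0.012,0.611,0.034],[-0.187,0.22,-0.05,0.012,0.611,0.034],[-0.21,0.26,-0.037,0.012,0.611,0.034]]'
python3 -m handwheel '[[-0.001,0.014,0,0,0,0],[-0.001,0.014,0,0,0,0],[-0.001,0.014,0,0,0,0],[-0.001,0.014,0,0,0,0]]'
python3 - <<'E'
from h import *
s=ctrl.snapshot("side"); crop(s,180,70,360,205,"pics/s10.png",4.4)
print(pose()[0])
rows((rpan(0,.012,.29),tgt(94.3)))
E
```

```text
clock: 15.42
tool_pos: [0.5982, -0.0696, 0.2885]
orientation: [180.0, 0.0, -175.7]
force: [1.3, -0.8, -4.7]
opening: 0.0235
clock: 15.92
tool_pos: [0.5968, -0.0594, 0.2887]
orientation: [-180.0, 0.0, -175.8]
force: [-0.3, 0.4, -5.3]
opening: 0.0235
[ 0.59682725 -0.05940124  0.28880378]
[-0.0053,0.0005,-0.0012,-0.0005,0.0004,-0.0014] dist 0.005 rot 0.1
```

View pics/s10.png

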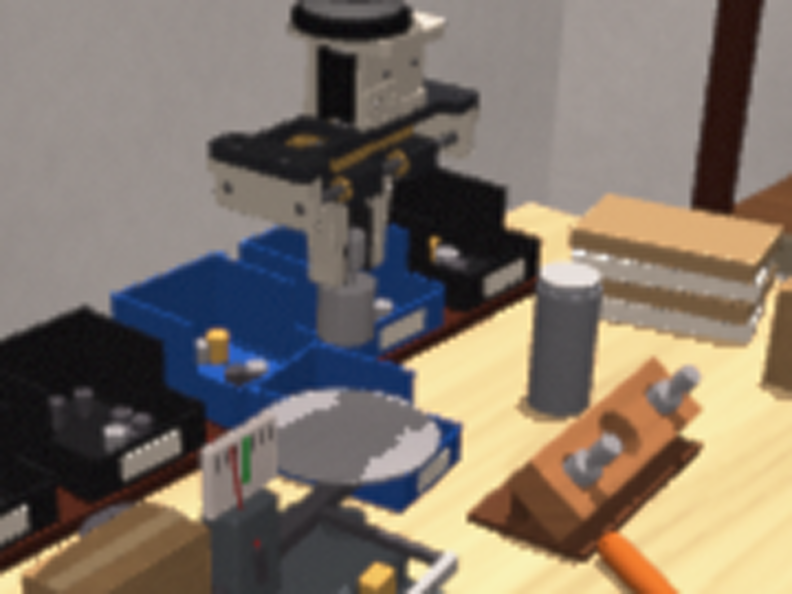

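```bash
python3 -m handwheel '[[-0.002,0,0.02,0,0,0],[-0.004,0,0.045,0,0,0],[-0.005,0,0.065,0,0,0],[-0.005,0,0.074,0,0,0],[-0.005,0,0.077,0,0,0],[-0.005,0,0.077,0,0,0]]'
python3 -m handwheel '[[0,0,0.001,0,0,0],[0,0,0.002,0,0,0],[0,0,0.003,0,0,0],[0,0,0.004,0,0,0],[0,0,0.004,0,0,0]]'
```

```text
clock: 16.73
tool_pos: [0.6024, -0.0583, 0.2124]
orientation: [-180.0, 0.1, -175.7]
force: [0.2, -0.1, -4.4]
opening: 0.0234
clock: 17.35
tool_pos: [0.6021, -0.0581, 0.2077]
orientation: [-180.0, 0.0, -175.7]
force: [-0.4, -0.5, -4.8]
opening: 0.0233
```

```bash
python3 -m handwheel '[[0,0,0.0007,0,0,0],[0,0,0.0013,0,0,0],[0,0,0.0013,0,0,0]]';python3 - <<'E'
from h import *
s=ctrl.snapshot("side"); crop(s,180,90,340,190,"pics/s11.png",5)
o=ctrl.get_obs();print(o["force"],o["tool_pos"])
E
```

```text
clock: 17.73
tool_pos: [0.6021, -0.0581, 0.2064]
orientation: [-180.0, 0.0, -175.7]
force: [-0.1, 0.2, -5.9]
opening: 0.0236
[ 0.50863662 -0.02492135 -4.67135988] [ 0.60209337 -0.05808879  0.2064158 ]
```

View pics/s11.png

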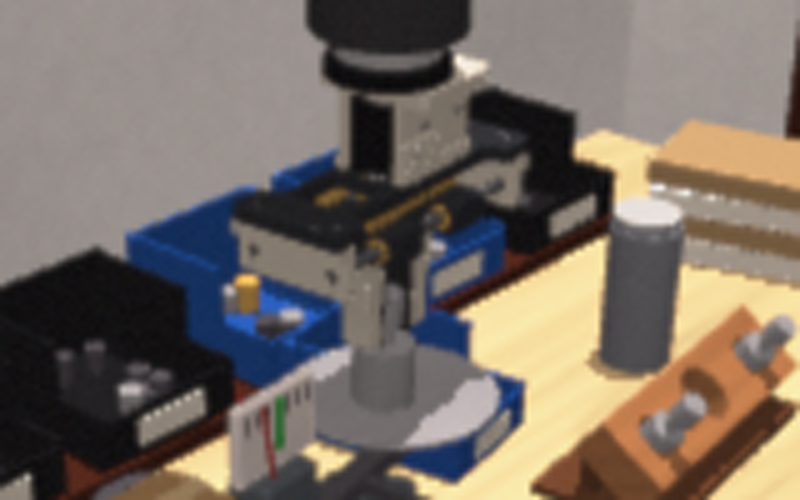

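```bash
python3 -m handwheel '[[0,0,0.0005,0,0,0],[0,0,0.001,0,0,0],[0,0,0.001,0,0,0]]'; python3 -m handwheel '[[0,0,0.0005,0,0,0],[0,0,0.001,0,0,0],[0,0,0.001,0,0,0]]'
```

```text
clock: 18.15
tool_pos: [0.6024, -0.0581, 0.2058]
orientation: [-180.0, 0.1, -175.7]
force: [-0.1, -0.1, -2.1]
opening: 0.0233
clock: 18.52
tool_pos: [0.6025, -0.0582, 0.2049]
orientation: [-180.0, 0.1, -175.7]
force: [0.4, -1.2, 1.0]
opening: 0.0234
```

```bash
python3 -m handwheel '[[0,0,0,0,0,0],[0,0,0,0,0,0],[0,0,0,0,0,0]]' 0; python3 -m handwheel '[[0,0,-0.02,0,0,0],[0,0,-0.06,0,0,0],[0,0,-0.08,0,0,0],[0,0,-0.08,0,0,0]]'
python3 - <<'E'
from h import *
s=ctrl.snapshot("side"); crop(s,180,90,340,190,"pics/s12.png",5)
F=foot(1)
rows(((.55,-.14,.28),tgt(95)),((.48,-.22,.26),tgt(96,-17,96)),(F+.12*AX,GR),(F+.057*AX,GR))
E
```

```text
clock: 18.9
tool_pos: [0.6021, -0.0581, 0.2044]
orientation: [-180.0, 0.0, -175.7]
force: [-0.3, 0.2, 0.1]
opening: 0.0425
clock: 19.4
tool_pos: [0.6029, -0.058, 0.2864]
orientation: [-180.0, 0.2, -175.7]
force: [-0.3, -0.6, -0.5]
opening: 0.0438
[0.0582,-0.0780,0.0048,-0.0002,0.0015,-0.0122] dist 0.097 rot 0.7
[0.1340,-0.1525,0.0247,-0.0046,-0.2952,-0.0294] dist 0.205 rot 17.0
[0.1479,-0.2049,0.1470,-0.0114,-0.6093,-0.0355] dist 0.292 rot 35.0
[0.1119,-0.2036,0.1987,-0.0114,-0.6093,-0.0355] dist 0.306 rot 35.0
```

View pics/s12.png

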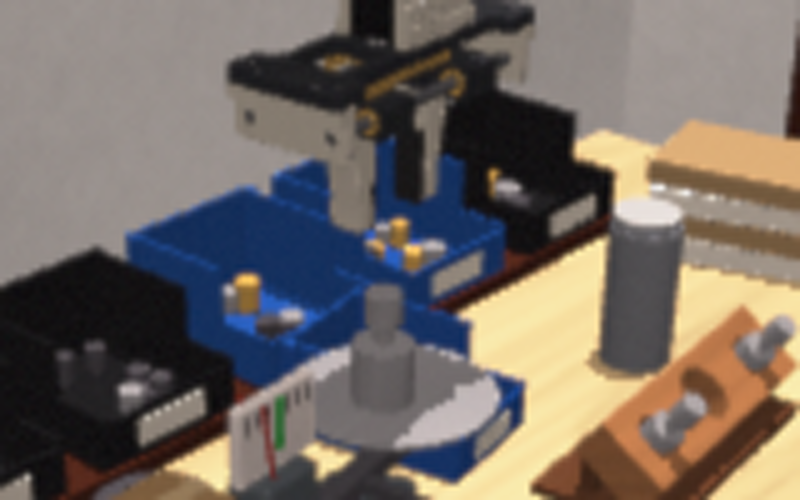

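```bash
python3 -m handwheel '[[0.03,-0.04,-0.005,0,0,-0.006],[0.06,-0.08,0,0,-0.05,-0.012],[0.1,-0.115,0.01,-0.002,-0.17,-0.02],[0.134,-0.15,0.025,-0.005,-0.295,-0.03],[0.14,-0.17,0.06,-0.007,-0.42,-0.033],[0.146,-0.19,0.1,-0.01,-0.54,-0.035],[0.148,-0.203,0.135,-0.0114,-0.609,-0.0355],[0.148,-0.205,0.147,-0.0114,-0.609,-0.0355]]'
python3 -m handwheel '[[0,0,0,0,0,0],[0,0,0,0,0,0],[0,0,0,0,0,0]]'
python3 - <<'E'
from h import *
F=foot(1)
rows((F+.10*AX,GR),(F+.057*AX,GR))
w=ctrl.snapshot("wrist");crop(w,120,110,390,290,"pics/w13.png",2.9)
print([np.round(proj(w,foot(i)+h*AX),1) for i,h in((1,.066),)])
E
```

```text
clock: 20.45
tool_pos: [0.468, -0.2741, 0.1348]
orientation: [179.9, 34.8, -173.8]
force: [0.4, -0.4, 0.3]
opening: 0.0441
clock: 20.82
tool_pos: [0.4704, -0.2732, 0.1385]
orientation: [-179.9, 35.0, -173.5]
force: [0.5, -0.3, -0.3]
opening: 0.0441
[0.0006,-0.0001,0.0206,-0.0002,-0.0007,0.0019] dist 0.021 rot 0.1
[0.0006,-0.0001,0.0636,-0.0002,-0.0007,0.0019] dist 0.064 rot 0.1
[array([251.7, 217.4])]
```

View pics/w13.png

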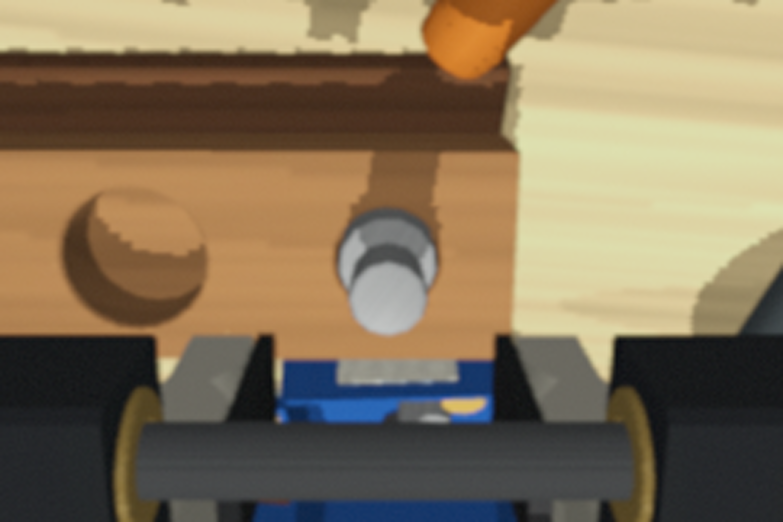

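```bash
python3 -m handwheel '[[0.002,0.001,0.02,0,0,0],[0.002,0.001,0.04,0,0,0],[0.002,0.001,0.055,0,0,0],[0.002,0.001,0.062,0,0,0],[0.002,0.001,0.0635,0,0,0],[0.002,0.001,0.0635,0,0,0]]'
python3 -m handwheel '[[0,0,0,0,0,0],[0,0,0,0,0,0],[0,0,0,0,0,0],[0,0,0,0,0,0]]' 1
python3 - <<'E'
from h import *
p,R=pose();print(np.dot(p-foot(1),AX))
E
python3 -m handwheel '[[0,0,-0.003,0,0,0],[0,0,-0.012,0,0,0],[0,0,-0.025,0,0,0],[0,0,-0.04,0,0,0],[0,0,-0.055,0,0,0],[0,0,-0.06,0,0,0]]'
python3 - <<'E'
from h import *
p,R=pose();print(p)
q=rpan(-.028,-.013,.27);print(q)
rows(((.476,-.26,.21),tgt(96,-17,96)),((.50,-.22,.26),tgt(95)),(q,tgt(94.3)))
w=ctrl.snapshot("wrist");crop(w,120,110,390,290,"pics/w14.png",2.9)
E
```

```text
clock: 21.62
tool_pos: [0.5043, -0.2689, 0.0847]
orientation: [-180.0, 34.9, -173.6]
force: [0.2, -0.0, -1.3]
opening: 0.0442
clock: 22.12
tool_pos: [0.5044, -0.2688, 0.0846]
orientation: [-180.0, 34.9, -173.6]
force: [-0.5, -0.5, 2.1]
opening: 0.019
0.05681968226821915
clock: 22.88
tool_pos: [0.4697, -0.2728, 0.135]
orientation: [-179.9, 35.0, -173.5]
force: [0.2, 0.5, -1.9]
opening: 0.0192
[ 0.46974847 -0.2727897   0.13499777]
[ 0.57603852 -0.08552925  0.27      ]
[-0.0493,0.0119,-0.0571,0.0017,0.3141,0.0070] dist 0.076 rot 18.0
[-0.1012,0.0489,-0.0818,0.0060,0.6108,0.0242] dist 0.139 rot 35.0
[-0.1812,0.1740,-0.0382,0.0098,0.6108,0.0360] dist 0.254 rot 35.1
```

View pics/w14.png

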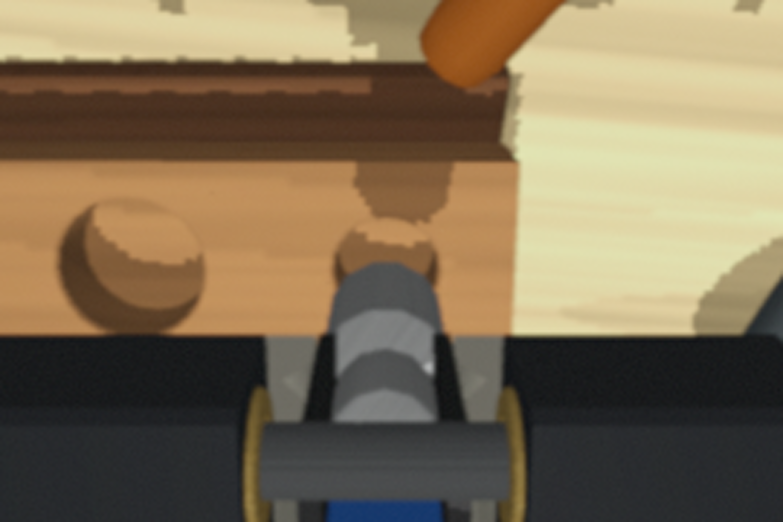

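```bash
python3 -m handwheel '[[-0.025,0.006,-0.03,0.001,0.14,0.003],[-0.049,0.012,-0.057,0.002,0.31,0.007],[-0.075,0.03,-0.07,0.004,0.46,0.015],[-0.101,0.049,-0.09,0.006,0.611,0.024],[-0.13,0.09,-0.078,0.008,0.611,0.03],[-0.158,0.13,-0.065,0.01,0.611,0.036],[-0.175,0.158,-0.055,0.01,0.611,0.036],[-0.181,0.174,-0.05,0.01,0.611,0.036]]'
python3 -m handwheel '[[0,0,0,0,0,0],[0,0,0,0,0,0],[0,0,0,0,0,0]]'
python3 - <<'E'
from h import *
s=ctrl.snapshot("side"); crop(s,180,90,340,190,"pics/s15.png",5)
t=ctrl.snapshot("top"); crop(t,180,125,340,230,"pics/t15.png",5)
print(pose()[0])
rows((rpan(-.028,-.013,.208),tgt(94.3)))
E
```

```text
clock: 23.92
tool_pos: [0.5706, -0.0845, 0.2774]
orientation: [179.9, -0.1, -175.6]
force: [-0.3, -0.5, -1.9]
opening: 0.0194
clock: 24.3
tool_pos: [0.5694, -0.0871, 0.2781]
orientation: [180.0, -0.1, -175.8]
force: [0.8, -0.6, -1.9]
opening: 0.0191
[ 0.56953008 -0.08700435  0.27823072]
[-0.0067,0.0009,0.0702,0.0009,-0.0014,-0.0011] dist 0.071 rot 0.1
```

View pics/s15.png

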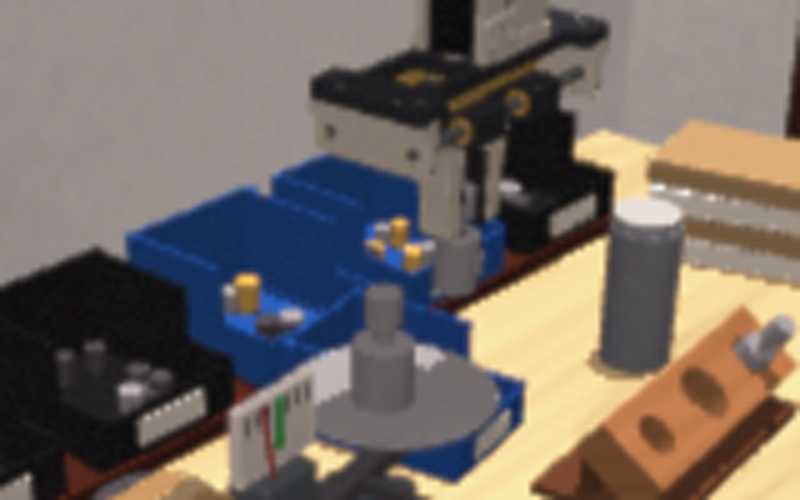

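View pics/t15.png

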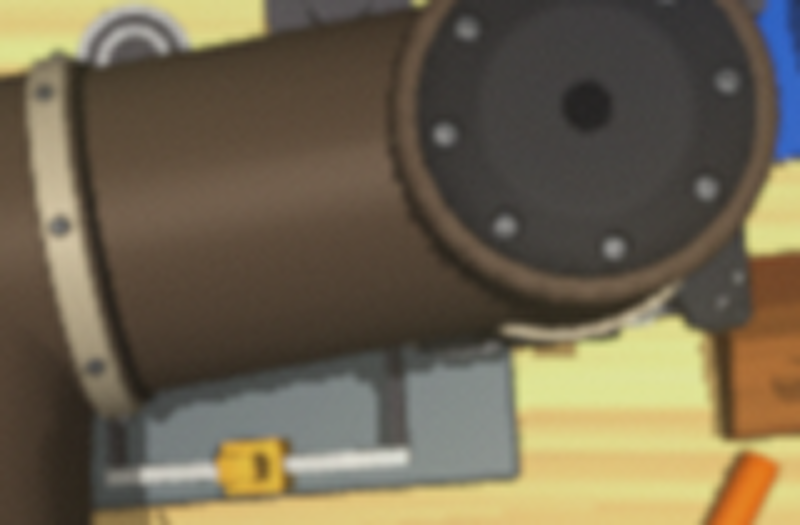

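```bash
python3 -m handwheel '[[-0.003,0.001,0.015,0,0,0],[-0.0065,0.001,0.035,0,0,0],[-0.0065,0.001,0.055,0,0,0],[-0.0065,0.001,0.065,0,0,0],[-0.0065,0.001,0.07,0,0,0],[-0.0065,0.001,0.073,0,0,0],[-0.0065,0.001,0.075,0,0,0],[-0.0065,0.001,0.077,0,0,0]]'
python3 -m handwheel '[[0,0,0.001,0,0,0],[0,0,0.002,0,0,0],[0,0,0.003,0,0,0],[0,0,0.004,0,0,0]]'
python3 -m handwheel '[[0,0,0.001,0,0,0],[0,0,0.002,0,0,0],[0,0,0.003,0,0,0],[0,0,0.004,0,0,0]]'
python3 - <<'E'
from h import *
s=ctrl.snapshot("side"); crop(s,180,90,340,190,"pics/s16.png",5)
E
```

```text
clock: 25.4
tool_pos: [0.5763, -0.0847, 0.2014]
orientation: [179.9, -0.0, -175.7]
force: [-0.8, 0.6, -1.8]
opening: 0.0194
clock: 25.9
tool_pos: [0.5762, -0.0848, 0.1972]
orientation: [180.0, -0.1, -175.7]
force: [-0.3, -0.7, -1.8]
opening: 0.0192
clock: 26.4
tool_pos: [0.5761, -0.0848, 0.193]
orientation: [180.0, -0.1, -175.7]
force: [0.2, -1.1, -0.6]
opening: 0.0191
```

View pics/s16.png

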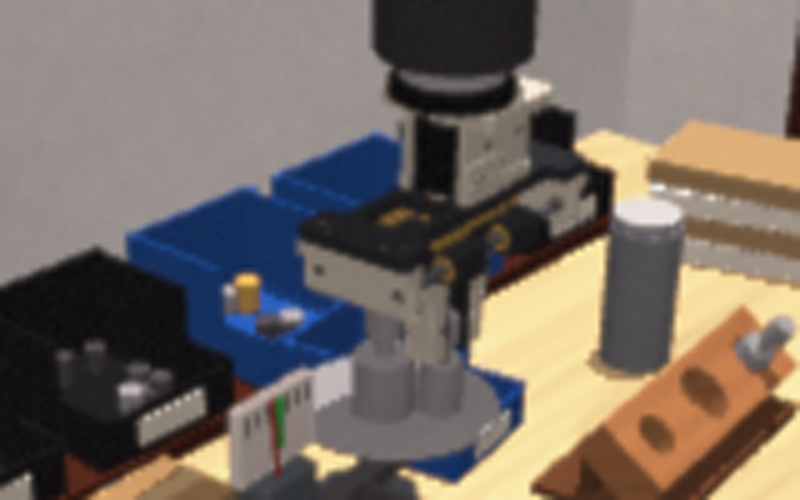

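```bash
python3 -m handwheel '[[0,0,0.001,0,0,0],[0,0,0.002,0,0,0],[0,0,0.003,0,0,0],[0,0,0.003,0,0,0]]'
python3 -m handwheel '[[0,0,0.001,0,0,0],[0,0,0.002,0,0,0],[0,0,0.003,0,0,0],[0,0,0.003,0,0,0]]'
python3 -m handwheel '[[0,0,0.001,0,0,0],[0,0,0.002,0,0,0],[0,0,0.003,0,0,0],[0,0,0.003,0,0,0]]'
python3 - <<'E'
from h import *
s=ctrl.snapshot("side"); crop(s,180,90,340,190,"pics/s17.png",5)
E
```

```text
clock: 26.95
tool_pos: [0.5761, -0.0847, 0.1899]
orientation: [179.9, -0.1, -175.7]
force: [0.8, -0.2, -0.4]
opening: 0.0188
clock: 27.45
tool_pos: [0.576, -0.0847, 0.1869]
orientation: [180.0, -0.1, -175.7]
force: [0.2, -0.7, -0.7]
opening: 0.0193
clock: 27.95
tool_pos: [0.576, -0.0847, 0.1839]
orientation: [180.0, -0.1, -175.7]
force: [-0.4, -0.6, -1.0]
opening: 0.0193
```

View pics/s17.png

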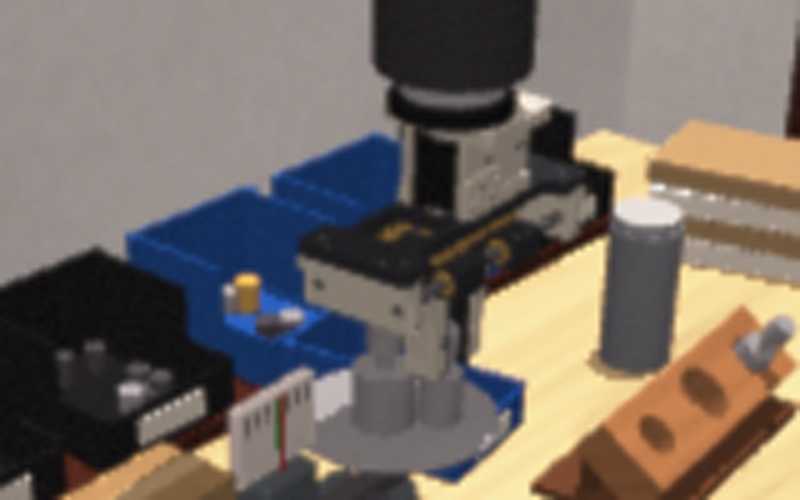

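```bash
python3 -m handwheel '[[0,0,0.001,0,0,0],[0,0,0.002,0,0,0],[0,0,0.003,0,0,0],[0,0,0.003,0,0,0]]'
python3 -m handwheel '[[0,0,0.001,0,0,0],[0,0,0.002,0,0,0],[0,0,0.003,0,0,0],[0,0,0.003,0,0,0]]'
python3 -m handwheel '[[0,0,0.001,0,0,0],[0,0,0.002,0,0,0],[0,0,0.003,0,0,0],[0,0,0.003,0,0,0]]'
python3 - <<'E'
from h import *
s=ctrl.snapshot("side"); crop(s,180,90,340,190,"pics/s18.png",5)
E
```

```text
clock: 28.5
tool_pos: [0.576, -0.0847, 0.1809]
orientation: [180.0, -0.1, -175.7]
force: [0.1, -0.0, -0.2]
opening: 0.0192
clock: 29.0
tool_pos: [0.5761, -0.0847, 0.178]
orientation: [179.9, -0.1, -175.7]
force: [0.7, -0.6, 0.1]
opening: 0.0193
clock: 29.5
tool_pos: [0.576, -0.0847, 0.1749]
orientation: [179.9, -0.1, -175.7]
force: [0.6, -0.7, 0.3]
opening: 0.019
```

View pics/s18.png

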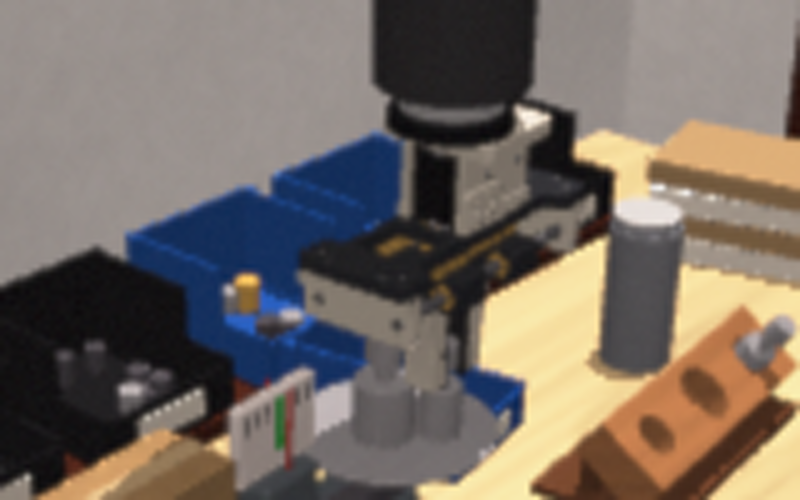

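```bash
python3 -m handwheel '[[0,0,0,0,0,0],[0,0,0,0,0,0],[0,0,0,0,0,0]]' 0; python3 -m handwheel '[[0,0,-0.01,0,0,0],[0,0,-0.03,0,0,0],[0,0,-0.07,0,0,0],[0,0,-0.1,0,0,0],[0,0,-0.1,0,0,0],[0,0,-0.1,0,0,0]]'
python3 - <<'E'
from h import *
s=ctrl.snapshot("side"); crop(s,160,90,330,230,"pics/s19.png",4.4)
E
```

```text
clock: 29.92
tool_pos: [0.576, -0.0847, 0.1751]
orientation: [180.0, -0.1, -175.7]
force: [-0.4, -0.6, 0.6]
opening: 0.0415
clock: 30.68
tool_pos: [0.5759, -0.0847, 0.275]
orientation: [179.9, -0.1, -175.7]
force: [-0.4, -0.5, -0.3]
opening: 0.0443
```

View pics/s19.png

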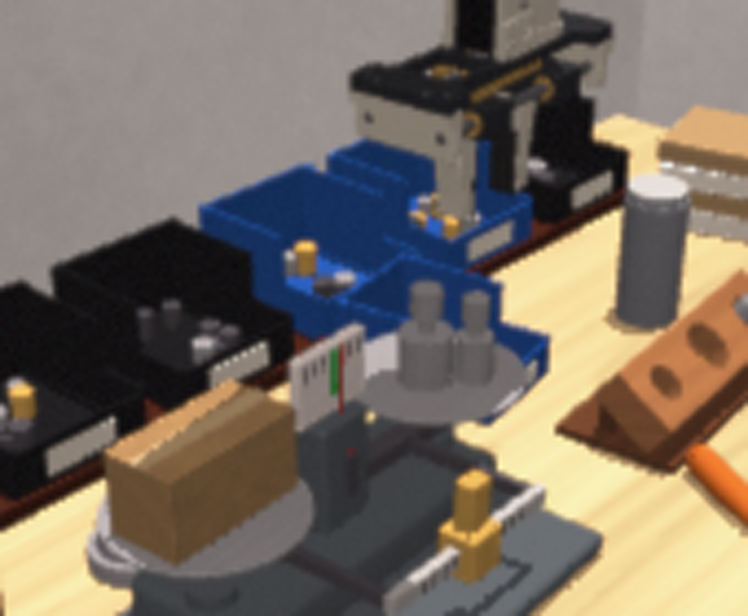

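```bash
python3 - <<'E'
from h import *
a=ctrl.snapshot("side"); crop(a,200,160,330,260,"pics/s20.png",6)
t=ctrl.snapshot("top"); crop(t,195,150,315,240,"pics/t20.png",6.5)
import pickle; pickle.dump((t,a),open("s20.pkl","wb"))
r=BC-.118*bx; print(r)
rows(((r[0],r[1],.26),tgt(94.3)),((r[0],r[1],.132),tgt(94.3)))
E
```

```text
[0.47643215 0.03885251 0.        ]
[0.0897,0.1308,0.0146,0.0008,-0.0034,-0.0000] dist 0.159 rot 0.2
[0.0893,0.1307,0.1426,0.0008,-0.0034,-0.0000] dist 0.213 rot 0.2
```

View pics/s20.png

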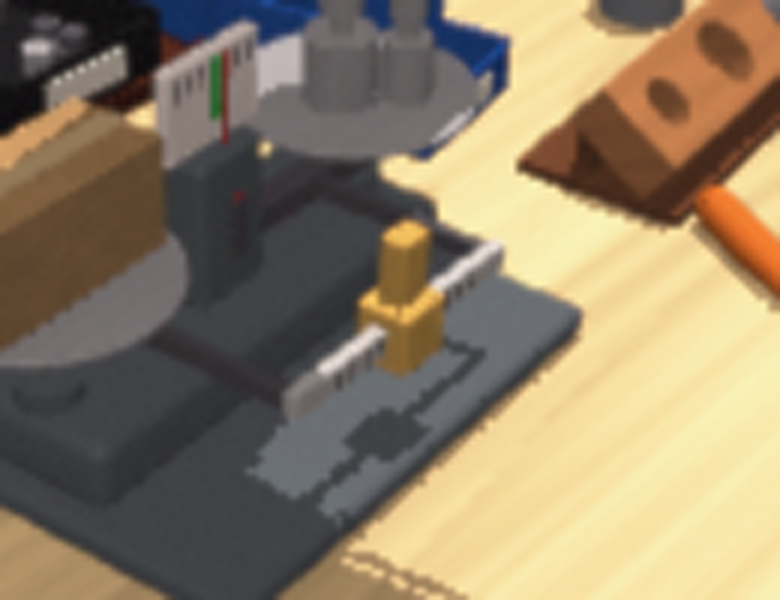

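View pics/t20.png

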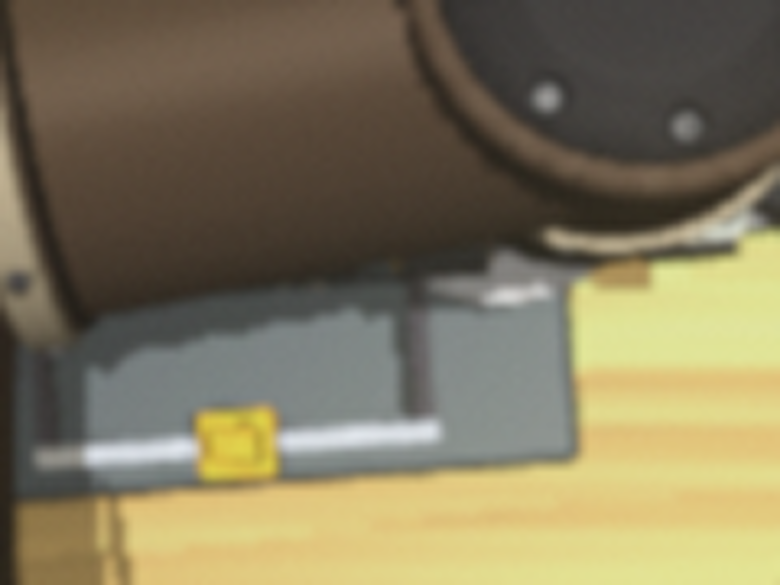

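```bash
python3 - <<'E'
from h import *
import pickle
t,a=pickle.load(open("s20.pkl","rb"))
f=lambda U,V,x0,y0,k:(x0+(U+.5)/k-.5,y0+(V+.5)/k-.5)
L,e1=tri(t,f(36,458,195,150,6.5),a,f(287,405,200,160,6))
R,e2=tri(t,f(440,431,195,150,6.5),a,f(499,250,200,160,6))
print(L,e1,R,e2,np.linalg.norm(L-R),(R[2]-L[2])/np.linalg.norm(L-R))
T,e=tri(t,f(228,444,195,150,6.5),a,f(409,233,200,160,6)); print("tab top",T,e)
for tl in(-.04,-.05,-.06,-.07):
  P=lambda y:proj(a,BC+[0,0,.085]-.118*bx+y*np.cos(tl)*by+[0,0,-y*np.sin(tl)])
  g=lambda p:((p[0]-200+.5)*6-.5,(p[1]-160+.5)*6-.5)
  print(tl,np.round(g(P(.083)),0),np.round(g(P(-.083)),0))
# pointer on dial: green centre vs red at the same row, front face
E
```

```text
[0.47125599 0.12586453 0.08945023] 0.0010420462146312531 [ 0.4828549  -0.04721539  0.08247153] 0.0004470274591174289 0.17360845677574227 -0.04019791296371569
tab top [0.47607341 0.03849575 0.13794672] 0.003071665636266413
-0.04 [296. 404.] [496. 254.]
-0.05 [296. 402.] [496. 256.]
-0.06 [296. 401.] [495. 257.]
-0.07 [296. 399.] [495. 258.]
```

```bash
python3 - <<'E'
from h import *
import pickle
t0,b0=pickle.load(open("s0.pkl","rb"));t,a=pickle.load(open("s20.pkl","rb"))
st=cv2.resize(cv2.imread("pics/s5.png"),None,fx=.25,fy=.25,interpolation=cv2.INTER_AREA)
stop=np.zeros_like(b0["img"]);stop[140:290,130:330]=st
k=8
def shift(A,B,x0,y0,x1,y1,m=7):
    T=cv2.resize(A[y0:y1,x0:x1],None,fx=k,fy=k,interpolation=cv2.INTER_CUBIC)
    S=cv2.resize(B[y0-m:y1+m,x0-m:x1+m],None,fx=k,fy=k,interpolation=cv2.INTER_CUBIC)
    r=cv2.matchTemplate(S,T,cv2.TM_CCOEFF_NORMED);_,v,_,l=cv2.minMaxLoc(r);return l[0]/k-m,l[1]/k-m,round(v,3)
for n,box in(("bar R",(276,196,290,208)),("bar L",(243,218,258,232)),("tab",(260,195,274,214)),("base corner",(285,200,300,220))):
    print(n,"now",shift(b0["img"],a["img"],*box),"stop",shift(b0["img"],stop,*box))
# top view of the rider: initial vs now
print("rider top",shift(t0["img"],t["img"],220,208,244,226))
# predicted px per rad
for y in(-.083,.083):
    P=lambda tl:np.array(proj(b0,BC+[0,0,.085]-.118*bx+y*np.cos(tl)*by+[0,0,-y*np.sin(tl)]))
    print((P(.16)-P(0)).round(2),(P(-.05)-P(0)).round(2))
E
```

```text
bar R now (0.125, 0.75, 0.961) stop (0.25, -3.25, 0.846)
bar L now (4.75, -4.125, 0.915) stop (-0.375, 3.25, 0.92)
tab now (0.125, -0.125, 0.951) stop (-1.375, 1.0, 0.861)
base corner now (0.0, 0.0, 1.0) stop (0.0, 0.0, 0.999)
rider top (0.25, 0.0, 0.99)
[ 0.03 -3.5 ] [-0.09  1.15]
[0.21 3.63] [ 0.03 -1.23]
```

```bash
python3 -m handwheel '[[0.03,0.043,-0.01,0,0,0],[0.06,0.087,-0.01,0,0,0],[0.085,0.12,0,0,0,0],[0.09,0.131,0.015,0,0,0],[0.09,0.131,0.04,0,0,0],[0.09,0.131,0.06,0,0,0],[0.09,0.131,0.06,0,0,0],[0.09,0.131,0.06,0,0,0]]'
python3 - <<'E'
from h import *
a=ctrl.snapshot("side"); crop(a,180,140,340,250,"pics/s21.png",5)
w=ctrl.snapshot("wrist"); cv2.imwrite("pics/w21.png",w["img"])
r=BC-.118*bx-.0005*by; print(pose()[0])
rows(((r[0],r[1],.130),tgt(94.3)))
E
```

```text
clock: 31.82
tool_pos: [0.4771, 0.039, 0.2156]
orientation: [180.0, -0.1, -175.7]
force: [-0.0, -0.5, 0.6]
opening: 0.044
[0.47717027 0.03915951 0.21603981]
[0.0007,-0.0008,0.0860,0.0010,-0.0006,-0.0001] dist 0.086 rot 0.1
```

View pics/s21.png

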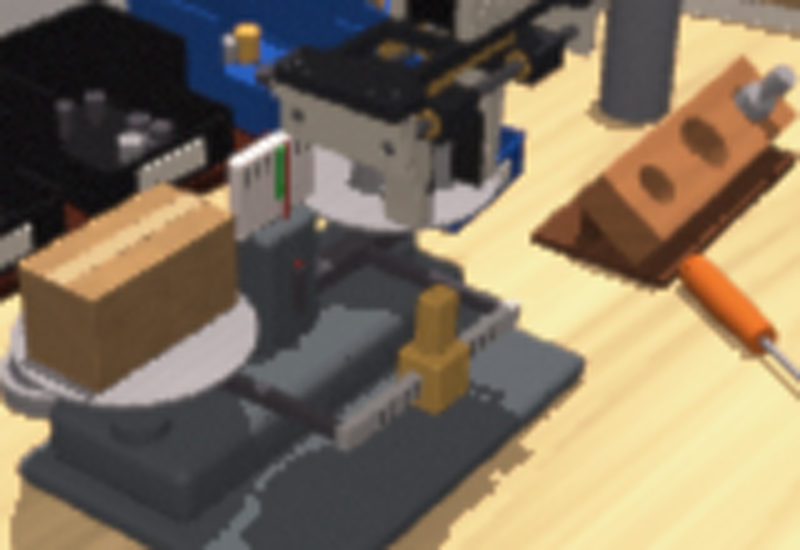

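View pics/w21.png

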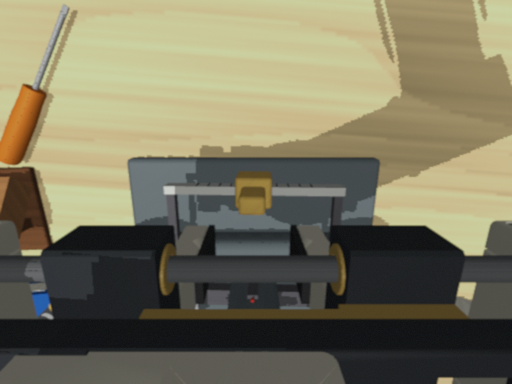

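```bash
python3 -m handwheel '[[0,-0.001,0.03,0,0,0],[0.001,-0.001,0.055,0,0,0],[0.001,-0.001,0.075,0,0,0],[0.001,-0.001,0.084,0,0,0],[0.001,-0.001,0.086,0,0,0],[0.001,-0.001,0.086,0,0,0]]'
python3 -m handwheel '[[0,0,0,0,0,0],[0,0,0,0,0,0],[0,0,0,0,0,0]]' 1
python3 - <<'E'
from h import *
a=ctrl.snapshot("side"); crop(a,180,140,340,250,"pics/s22.png",5)
p,R=pose();d=p-BC;print(d@bx,d@by,p,R.inv().apply(by*.014))
E
```

```text
clock: 32.67
tool_pos: [0.476, 0.0383, 0.13]
orientation: [179.9, -0.0, -175.7]
force: [0.2, 0.5, 1.2]
opening: 0.0439
clock: 33.05
tool_pos: [0.4756, 0.0383, 0.1296]
orientation: [179.9, -0.1, -175.7]
force: [-0.7, 1.1, 2.8]
opening: 0.0218
-0.11884622978070705 -0.0004618331384180895 [0.47562293 0.03832853 0.12961037] [2.16979226e-07 1.39999893e-02 1.72691925e-05]
```

View pics/s22.png

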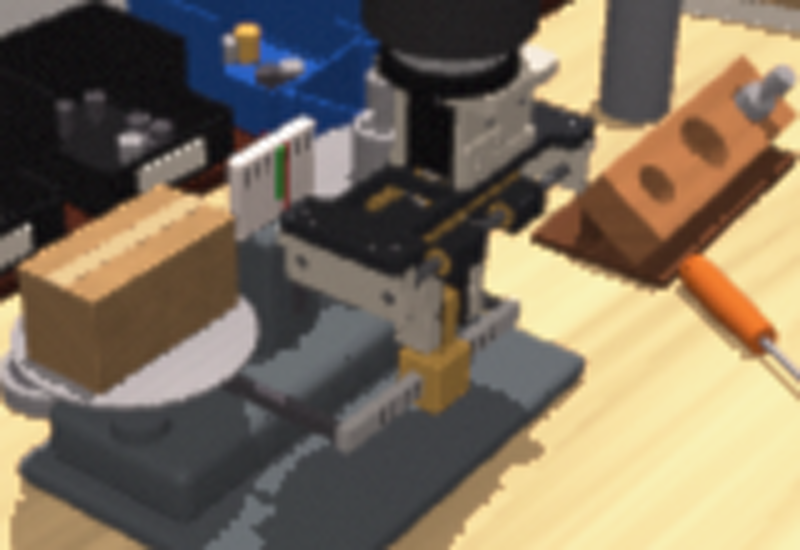

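```bash
python3 -m handwheel '[[0,0.002,0,0,0,0],[0,0.005,0,0,0,0],[0,0.008,0,0,0,0],[0,0.011,0,0,0,0],[0,0.014,0,0,0,0],[0,0.015,0,0,0,0],[0,0.015,0,0,0,0]]'
python3 -m handwheel '[[0,0,0,0,0,0],[0,0,0,0,0,0],[0,0,0,0,0,0]]' 0
python3 -m handwheel '[[0,0,-0.01,0,0,0],[0,0,-0.03,0,0,0],[0,0,-0.06,0,0,0],[0,0,-0.1,0,0,0],[0,0,-0.13,0,0,0],[0,0,-0.13,0,0,0],[0,0,-0.13,0,0,0],[0,0,-0.13,0,0,0]]'
python3 - <<'E'
from h import *
import pickle
a=ctrl.snapshot("side"); crop(a,180,120,340,250,"pics/s23.png",5)
crop(a,220,120,260,160,"pics/s23d.png",14)
pickle.dump(a,open("s23.pkl","wb"))
t0,b0=pickle.load(open("s0.pkl","rb"))
crop(b0,220,150-30,260,160,"pics/s0d.png",14)
E
```

```text
clock: 33.98
tool_pos: [0.4746, 0.0534, 0.1296]
orientation: [180.0, -0.1, -175.7]
force: [-1.0, -1.3, 5.8]
opening: 0.0217
clock: 34.35
tool_pos: [0.4742, 0.0531, 0.1291]
orientation: [180.0, -0.1, -175.7]
force: [-0.3, -0.4, -0.0]
opening: 0.0427
clock: 35.35
tool_pos: [0.4741, 0.0528, 0.2586]
orientation: [180.0, -0.2, -175.7]
force: [0.2, -0.3, 0.5]
opening: 0.0438
```

View pics/s23.png

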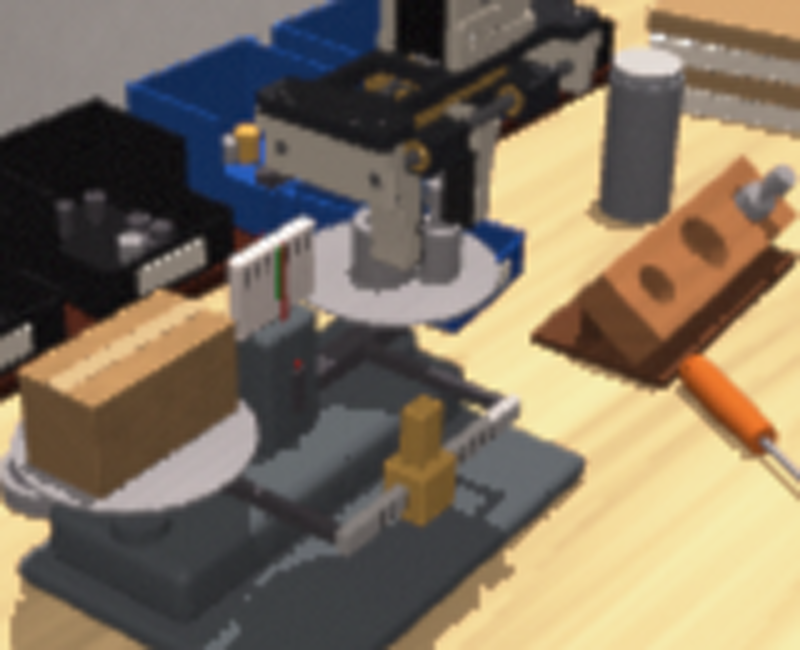

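Slider moved, and the pointer is now next to the green band. I'll compare it with the initial (unloaded, level) view.

```bash
python3 - <<'E'
from h import *
import pickle
t0,b0=pickle.load(open("s0.pkl","rb"));_,a20=pickle.load(open("s20.pkl","rb"))
a2=ctrl.snapshot("side");a=pickle.load(open("s23.pkl","rb"));pickle.dump(a2,open("s24.pkl","wb"))
ims=[b0["img"],a20["img"],a["img"],a2["img"]]
cv2.imwrite("pics/d24.png",np.hstack([cv2.resize(i[155:200,222:250],None,fx=7,fy=7,interpolation=cv2.INTER_CUBIC) for i in ims]))
k=8
def shift(A,B,x0,y0,x1,y1,m=5):
    T=cv2.resize(A[y0:y1,x0:x1],None,fx=k,fy=k,interpolation=cv2.INTER_CUBIC)
    S=cv2.resize(B[y0-m:y1+m,x0-m:x1+m],None,fx=k,fy=k,interpolation=cv2.INTER_CUBIC)
    r=cv2.matchTemplate(S,T,cv2.TM_CCOEFF_NORMED);_,v,_,l=cv2.minMaxLoc(r);return l[0]/k-m,l[1]/k-m,round(v,3)
for i in ims[1:]: print(shift(ims[0],i,276,196,290,208), shift(ims[0],i,240,160,252,185))
# pointer red/green columns by row
for i in ims:
    I=i.astype(int);B,G,R=I[...,0],I[...,1],I[...,2]
    out=[]
    for v in range(166,182):
        rr=np.clip(R-np.maximum(B,G)-15,0,None)[v,225:248];gg=np.clip(G-np.maximum(B,R)-15,0,None)[v,225:248];x=np.arange(225,248)
        if rr.sum()>30 and gg.sum()>30: out.append((v,round((rr*x).sum()/rr.sum()-(gg*x).sum()/gg.sum(),2)))
    print(out)
E
```

```text
(0.125, 0.75, 0.961) (-0.625, 0.625, 0.751)
(0.125, 0.0, 0.968) (-0.625, 0.125, 0.916)
(0.125, 0.0, 0.968) (-0.5, 0.125, 0.916)
[]
[(170, np.float64(-1.65)), (171, np.float64(1.01)), (172, np.float64(-0.36)), (173, np.float64(0.67)), (174, np.float64(1.55)), (175, np.float64(1.56)), (176, np.float64(0.52)), (177, np.float64(-3.1)), (178, np.float64(-2.99))]
[]
[]
```

View pics/d24.png

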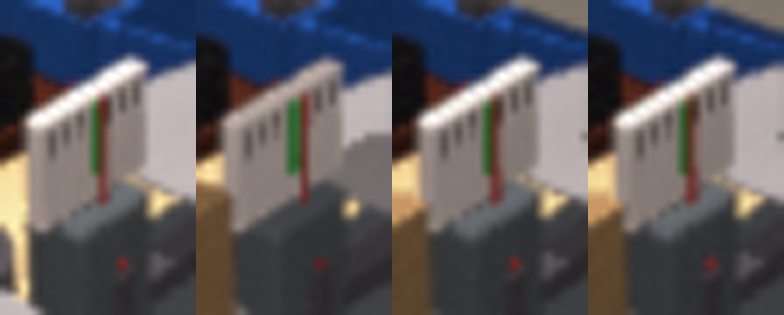

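```bash
python3 - <<'E'
from h import *
rows(((.45,.05,.28),tgt(94.3,-50,94.3)))
E
```

```text
[0.0245,-0.0010,-0.0213,0.0002,-0.8757,-0.0001] dist 0.032 rot 50.2
```

```bash
python3 -m handwheel '[[0.004,0,-0.015,0,-0.12,0],[0.008,0,-0.02,0,-0.28,0],[0.012,0,-0.021,0,-0.45,0],[0.017,0,-0.021,0,-0.6,0],[0.021,0,-0.021,0,-0.75,0],[0.0245,0,-0.021,0,-0.876,0],[0.0245,0,-0.021,0,-0.876,0],[0.0245,0,-0.021,0,-0.876,0]]'
python3 - <<'E'
from h import *
w=ctrl.snapshot("wrist"); cv2.imwrite("pics/w25.png",w["img"])
t=ctrl.snapshot("top"); crop(t,130,130,330,240,"pics/t25.png",4)
import pickle; pickle.dump((t,w),open("s25.pkl","wb"))
print(proj(w,BC+[0,0,.18]))
E
```

```text
clock: 36.45
tool_pos: [0.4833, 0.0362, 0.3691]
orientation: [178.9, 45.3, -175.7]
force: [0.2, -0.3, -0.1]
opening: 0.0439
(np.float64(250.99848003397014), np.float64(126.12388308392708))
```

View pics/w25.png

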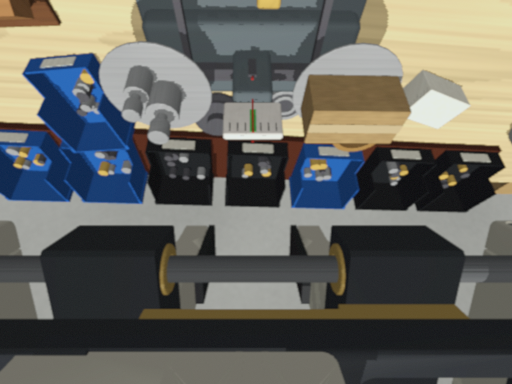

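View pics/t25.png

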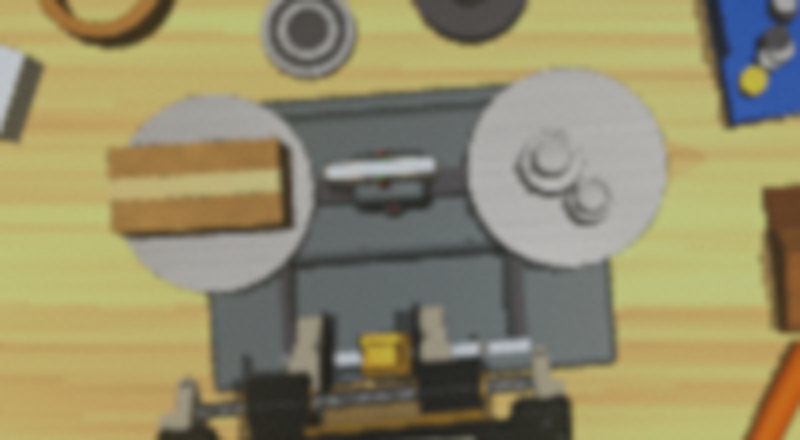

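```bash
python3 - <<'E'
from h import *
import pickle
t,w=pickle.load(open("s25.pkl","rb"))
crop(w,215,45,290,145,"pics/w25d.png",6)
E
```

```text
(no output)
```

View pics/w25d.png

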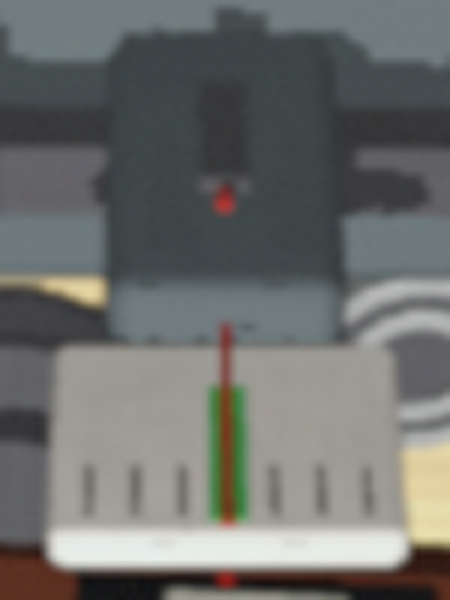

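The front view shows the red pointer in the middle of the green band, with the tip at crop (228,520) and the band spanning columns 210–247. Both weights stand upright, the carton lies flat, and the gripper is clear. I'm handing in.

```bash
python3 - <<'E'
from h import *
s=ctrl.snapshot("side"); cv2.imwrite("pics/s26.png",s["img"])
o=ctrl.get_obs();print(o["clock"],o["force"],abs(o["qvel"]).max())
print(ctrl.close_job())
E
```

```text
36.6 [-0.24034229  0.98379829 -0.67507803] 0.2072147846690431
the job is handed in; nothing more can be done
None
```

View pics/s26.png

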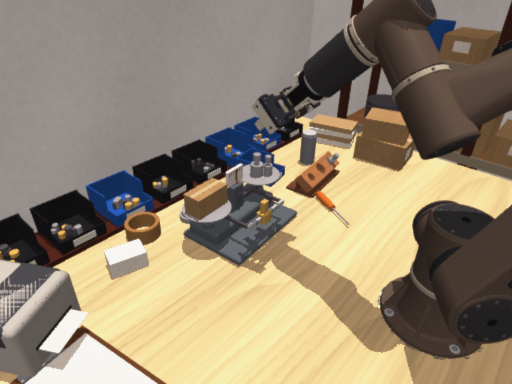

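The carton is weighed and the job was handed in at 36.6 s of the 72 s allowed; no verdict was reported. It lies flat on the left pan, with the 500 g weight and one 200 g weight upright on the right pan. The other 200 g weight stayed in its well. The slider sits about 15 mm to the left of its middle mark, which makes the carton roughly 670 g.

**Last checks:**
- **Level:** the front view shows the red pointer in the middle of the green band. In the side view the bar's right end is within about 0.1 px of its position in the first, unloaded picture.
- **Clear of everything:** the gripper is open and touching nothing, and nothing else on the bench looks moved.

**Less certain:**
- **Off-centre weight:** the 200 g weight stands about 30 mm from the middle of its pan. I left room there for a second one that was not needed. The 500 g weight is about 13 mm off centre.
- **Pressing:** I briefly pressed the carton and pan onto the stop with about 11 N before letting go.
- **Camera disagreement:** the wrist camera differed from the fixed cameras by up to about 10 mm early on, taken just after a move, and by 3 mm later. I mostly relied on the fixed cameras.

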